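# Hook up the press guard and load the sample cassette

### The arm

A 6-joint arm with a two-finger parallel gripper is mounted at the origin on the work surface. World frame = base frame: x ahead of the robot, y to its left, z up, the work surface at z = 0. Lengths are in mm, angles in rad, forces in N, time in s.
With the tool pointing down it reaches from about 225 to 875 mm from the base axis. Payload 3.4 kg.
Tool frame: the origin (TCP) lies on the mounting face of the last link; the fingertips stand 173 mm ahead of it and the grasp point (between the pads) lies r.hold_point_z ahead of it (r.hold_point_z is the distance from the TCP to the grasp point, in mm); z points along the fingers, y is the line along which they close (so a half turn about z gives the same grasp; the last joint's range is limited). The gripper opens to 85 mm and grips with 20 to 120 N. Pads are 22 mm wide; open, the fingers measure 114 mm over their backs; the gripper's body (76 mm by 85 mm) begins 54 mm behind the grasp point. The pads swing forward as they close: fully open they stand 13 mm farther back than shut.
Start: joints at [1.039, 0.276, 1.505, -0, 1.361, -0.121], TCP at [229.634, 527.174, 404.728] pointing down, gripper open.
Joint ranges: [-2.89, 2.89], [-0.75, 2.08], [0.22, 2.7], [-1.18, 4.32], [0.11, 2.71], [-2.7, 2.7]. Speed limits (rad/s): [2.57, 2.57, 3.14, 3.14, 3.14, 3.14].

### API

Orientations are given as a unit quaternion [w, x, y, z].
In Python, from station import r, eyes, recognise gives the robot as it stands. The module is installed in compiled form; this text tells all that it offers.
- The arm moves only by the tool arm_command, never from a script. Its argument "moves" is a list of rows, each a list of 3 entries, a list of its own where there are three numbers: the finger opening in cm, from 0 to 8.54, then the shift along the tool's x, y, z in cm, then the turn, a rotation vector about the tool's x, y, z in degrees. In form: [[fingers, [tx, ty, tz], [rx, ry, rz]], ...]. A call has 1 to 12 rows; each row shifts and turns the commanded pose from where the row before left it, along the tool's axes as they then stand; what a row does not reach is not made up. A row lasts 1/12 s, in which the tool goes at most 41.7 mm and 7.16 degrees, less where a joint would pass 70% of its speed; a pose out of reach is approached as far as the arm can. A call is refused whole if a number of a shift passes 4.17 or a number of a turn 7.16, either way. A call with a gripper value outside its range is refused whole. The fingers move at their own pace and stop on an object; "force" is the grip in N (left out, the last holds). Time passes only in rows, so rows that do not move let the fingers close. It gives the time, the measured TCP pose, the force, the opening and the grip force at its end, in the units of the state.
- r.sense(): the state, without advancing time (a new reading comes with each control period).
- eyes.snapshot(name): name is "scene" or "top" or "wrist"; returns (picture, depth): 384x512x3 uint8, red, green, blue; 384x512 float32, mm along the optical axis (not along the pixel's ray), 0 where there is no reading.
- eyes.calibration(name): a dict with "intrinsics" (3x3 intrinsics, pixels), "dist" ([k1, k2, p1, p2, k3] as OpenCV has them; the pictures are not rectified), "R" (3x3) and "t" (3): a world point X has camera coordinates R X + t. Camera axes: x right, y down, z forward; pixel columns grow to the right and rows downward; lengths in mm; the calibration is good to about 2 mm. A picture is of the moment at which its call begins: read the wrist's pose just before it. calibration takes no time and is no camera call; for the wrist camera it gives the pose at the moment of the call.
- r.job_done(): hands the job in; it is judged then, once.
Trained networks look in the newest picture that a camera, given by its name, has taken for a name from the list of things; names that differ only in an ending like _2 or _b are one class to them, and where a whole thing is asked for, a point or a joint stands for the part that bears it (a point fixed in the world has none). Each returns a list of dicts, best first, with "confidence" (0 to 1); they miss things now and then, are a little off and sometimes report something else, mostly with a low value. They report only what shows in the picture. A call takes as long as a camera call. They do not tell look-alikes from the thing itself.
- recognise(target, camera): "point" ([column, row] in pixels, amid what is visible of it).
The state is a dict: "clock": time; "joints": joint angles; "qvel": joint speeds; "tau": joint torques, N m; "tool_pos": TCP position; "tcp_rot": TCP orientation; "ft_force": force on the tool from outside, world axes, zero at the start; "moment": the same for the moment, N m; "grip_width": opening from 0.0 (shut) to 1.0 (fully open); "grip_force": force on a finger pad.
Only numpy, scipy, OpenCV 4.12 (cv2) and the standard library are available. Lean on these libraries where they do the work, as an engineer would, in place of code of your own. Each camera call takes 0.05 s, during which the arm holds its last target. There are 200 camera calls.

### The job

Lift the drop guard of the sample press by its slotted bar and hook the bar over the notched tongue, so that the guard stays up by itself once you let go. Then take the sample cassette by its blue handle and load it into the press, handle towards the front, flat between the rails and fully home against the back stop; leave the guard hooked up, and leave the other things on the table in their places.

Things in the scene. Friction and masses are not known exactly. Their poses are not given: they have to be found in the camera images.
- bar_grip (a point): centre of the black round cross-grip (18 mm thick, 44 mm long) at the top of the orange slotted bar, 115 mm up the bar from its hinge. y axis along the grip, parallel to the press front; z axis up along the bar. Lift the guard by it: guard and bar weigh about 0.6 kg, about 7 N
- bar_hinge (a point): hinge of the orange slotted bar, 32 mm wide, 6 mm thick, which is hinged on the front face of the guard; this point is on the hinge axis (parallel to the grip), z up along the bar. Its slot is 20 mm wide; the slot's top is a round steel cross-pin 8 mm thick, centred 70 mm from the hinge; the slot's bottom edge is 29 mm from the hinge. The bar's lower end reaches 3 mm below the hinge
- bar (a joint): lean of the slotted bar in rad: 0 upright, parallel to the guard; grows as its top leans out towards the robot (limits -0.15 and 0.65). It starts leaning out at 0.42 to 0.55; light friction in the hinge keeps it where it is left
- guard_edge (a point): clear, yellow-edged drop guard, 170 mm wide, 85 mm high, 6 mm thick, in two dark guide posts; this point is at the middle of its lower edge. The bar's hinge is 50 mm above and 15 mm in front of this point. A cut-out 34 mm wide in its lower edge leaves room for the cassette's handle
- guard (a joint): height of the guard in m: 0 fully down on the bed, 0.132 top of travel, straight up and down. It drops by its own weight when neither held nor hooked. Hooked up it reads about 0.110: its lower edge is then 110 mm above the bed
- notch (a point): seat of the notch, where the underside of the bar's cross-pin rests: flat top of a red tongue (10 mm wide, 8 mm thick) that sticks out towards the robot from the dark beam over the guard. The tongue ends 16 mm in front of this point in an upturned lip 7 mm high, 7 mm long; the beam's face, 7 mm high, is 12 mm behind it. Axes of the press: x into the machine, y left, z up
- press: light grey bench press with a steel ram; origin on the table under its middle, axes as for notch. Guard and bar are on its front. The bar passes up in front of the tongue's lip only while it leans out (0.4 rad or more); swung upright above the lip, its slot goes over the tongue and the pin can be let down into the notch. With the pin there the bar stands at about 0 rad
- nest (a point): where the middle of the cassette's underside belongs: on the press bed (35 mm above the table) under the ram, axes as for notch. Rails 10 mm high run along x, 39.5 mm to either side; the back stop's face is 35 mm further in. The ram's plate hangs 70 mm over the bed. The guard slides 57 mm in front of this point, the bar 72 mm, and the bed ends 87 mm in front
- cassette_mid (a point): centre of the aluminium body of the sample cassette: 70 x 70 mm, 22 mm high, with a flat blue disc 3 mm high on it, about 0.12 kg; half-way up, 11 mm over its underside. x axis points away from its handle, z up. It is loaded with x into the press
- cassette_grip (a point): grip point on the cassette's blue stem handle, 82 mm behind the cassette's centre (along its -x), 30 mm above its underside. The stem is 12 mm wide, 16 mm high, 68 mm long, lies along the cassette's x and ends 12 mm behind this point. Axes of the cassette. In the press this point is only 10 mm in front of the raised bar: come tilted, from the front
- cassette: the sample cassette; origin at the centre of its underside
- meter: bystander: black hand-held moisture meter, 120 x 70 x 30 mm, lying flat; origin at the centre of its underside. It and the cassette may have swapped places
- jar_a: bystander: amber jar with white cap, 64 mm across, 100 mm high; origin at the centre of its underside
- jar_b: bystander: glass jar with green cap, 60 mm across, 90 mm high; origin at the centre of its underside
- brush: bystander: small hand brush, 160 mm long, lying flat
- phone: bystander: phone in a grey case, 145 x 72 x 9 mm, lying flat; origin at the centre of its underside
Mind the look-alikes: they are no part of the job. Of the things like the cassette, leave any that is orange; of the rest the larger one is meant.

How it is judged:
By the outcome, as a careful person would: the job done as asked, in the order asked, and still so for the second after the job is handed in, with the robot touching nothing.
It also fails if it takes over 72 s, if anything falls off the work surface, if the arm or the gripper's body presses on something with over 40 N, if the wrist force passes 120 N, or if a joint passes its speed limit or range.

## Working session

There is one attempt and no reset: what is moved stays moved. The work goes in short steps, Python scripts to look and compute and a tool call to move; the robot and the scene stay as the last step left them, time stands still between calls to the robot, and variables do not carry over. Pictures are saved under pics/ and viewed, at most 10 in all, crops included, and the job is handed in when it is done.

Besides the shell and the picture viewer there is one more tool, called after ">>>" as name(argument=value, ...) on one line, values as JSON. arm_command: Moves the arm, as the interface text tells. Its arguments: {"type":"object","properties":{"moves":{"type":"array","items":{"type":"array"}},"force":{"type":"number"}},"required":["moves"]}

```bash
mkdir -p pics; cat > h.py <<'E'
import numpy as np, cv2
from station import r, eyes, recognise
from scipy.spatial.transform import Rotation as Ro
def save(n,img): cv2.imwrite('pics/'+n+'.png',cv2.cvtColor(img,cv2.COLOR_RGB2BGR))
def world(c,px,z,):
    px=np.array(px,float).reshape(-1,1,2); K=np.array(c['intrinsics']);R=np.array(c['R']);t=np.array(c['t']).ravel()
    n=cv2.undistortPoints(px,K,np.array(c['dist'])).reshape(-1,2)
    p=np.c_[n,np.ones(len(n))]*np.asarray(z).reshape(-1,1)
    return (p-t)@R
def grid(c,d):
    h,w=d.shape; u,v=np.meshgrid(np.arange(w),np.arange(h))
    P=world(c,np.c_[u.ravel(),v.ravel()],d.ravel()).reshape(h,w,3); P[d<=0]=np.nan
    return P
def proj(c,X):
    return cv2.projectPoints(np.array(X,float).reshape(-1,1,3),cv2.Rodrigues(np.array(c['R']))[0],np.array(c['t'],float),np.array(c['intrinsics']),np.array(c['dist']))[0].reshape(-1,2)
def quat(q): return Ro.from_quat([q[1],q[2],q[3],q[0]])
E
python3 - <<'E'
from h import *
print(r.sense(), r.hold_point_z)
out=[]
for n in("scene","top"):
    im,d=eyes.snapshot(n); c=eyes.calibration(n); np.savez(n,im=im,d=d,**{k:np.array(v) for k,v in c.items()})
    P=grid(c,d); out.append(im)
    for t in ("cassette","bar_grip","bar_hinge","guard_edge","notch","press","meter","cassette_grip"):
        for q in recognise(t,n)[:4]:
            u,v=[int(round(x)) for x in q['point']]; print(n,t,(u,v),round(q['confidence'],2),np.round(P[min(v,383),min(u,511)]))
save('a_scene',cv2.resize(out[0],(800,600)));save('a_top',cv2.resize(out[1],(800,600)))
E
```

```text
{'clock': 0.0, 'joints': array([ 1.03903532e+00,  2.76596263e-01,  1.50612795e+00, -1.48363306e-05,
        1.36067486e+00, -1.21007903e-01]), 'qvel': array([-1.35024683e-03, -1.25658113e-03, -8.69874311e-05, -8.91915529e-04,
        7.88431071e-04, -1.48104249e-04]), 'tau': array([-1.46642826e-03, -4.16777515e+01, -2.45800424e+01, -4.65141929e-04,
        1.12610546e-02,  2.31035585e-05]), 'tool_pos': array([229.50375493, 526.98754412, 403.84075382]), 'tcp_rot': array([-2.82717623e-04,  2.03934206e-01,  9.78984180e-01, -8.57855212e-04]), 'ft_force': array([-0.58330237, -0.65166347, -0.12145645]), 'moment': array([-0.02352997,  0.03664158,  0.00503353]), 'grip_force': 0.0, 'grip_width': 1.001476761475039} 154.70000000000002
scene cassette (207, 210) 0.62 [ 454. -131.   27.]
scene cassette (160, 311) 0.6 [ 608. -393.   27.]
scene cassette (165, 240) 0.6 [ 451. -276.   19.]
scene bar_grip (296, 171) 0.77 [570.  91. 173.]
scene bar_hinge (298, 175) 0.68 [578.  93. 160.]
scene guard_edge (301, 177) 0.98 [584. 100. 149.]
scene notch (329, 214) 0.96 [723.  50. 227.]
scene press (330, 215) 
[... 289 characters left out ...]
0, 172) 0.93 [ 618. -388.   27.]
top cassette (282, 230) 0.79 [ 435. -126.   24.]
top cassette (326, 228) 0.55 [ 439. -269.   15.]
top bar_grip (211, 180) 0.5 [577.  88. 157.]
top bar_hinge (212, 181) 0.57 [573.  85. 160.]
top guard_edge (213, 167) 0.59 [628.  86. 100.]
top guard_edge (212, 179) 0.55 [581.  86. 151.]
top notch (206, 142) 0.89 [654.  91. 287.]
top press (204, 144) 0.89 [649.  97. 287.]
top meter (310, 175) 0.93 [ 611. -223.   28.]
top meter (305, 123) 0.62 [ 764. -203.   97.]
top meter (211, 179) 0.4 [581.  89. 149.]
top cassette_grip (280, 228) 0.93 [ 442. -120.   24.]
top cassette_grip (327, 227) 0.65 [ 442. -273.   13.]
top cassette_grip (356, 174) 0.59 [ 612. -375.   24.]
```

View pics/a_scene.png

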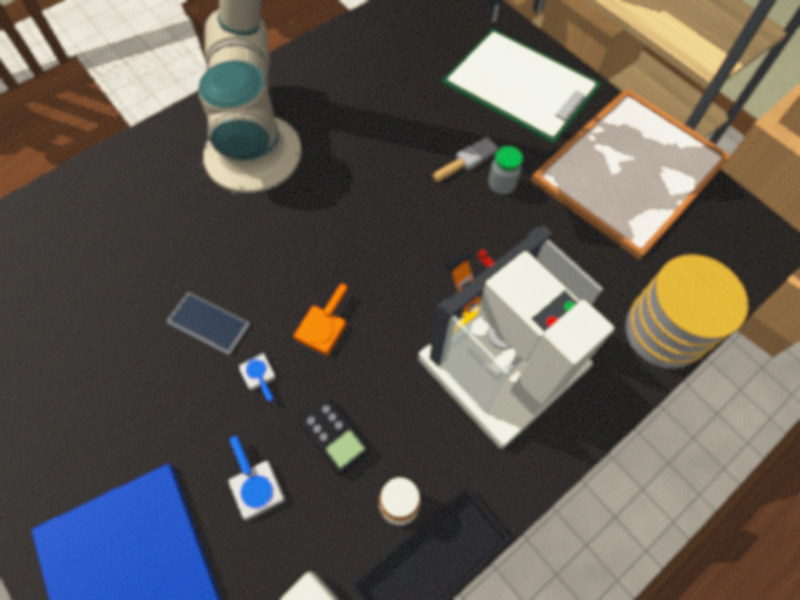

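View pics/a_top.png

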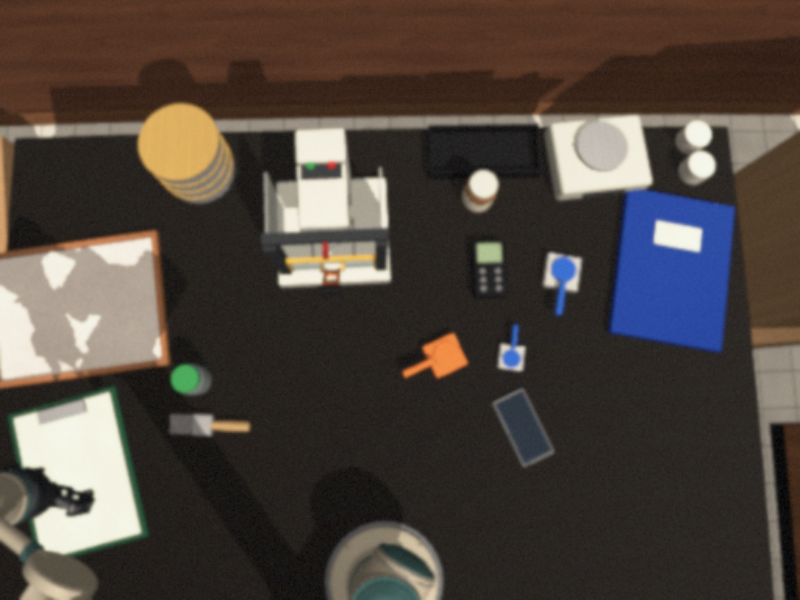

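Candidates for the cassette, as pixels in the top image (512x384): orange (284,228), small white/blue (327,228), and large white/blue (360,173). I choose the large one because it isn't orange and is the larger of the other two. Its blue handle points down in the image, towards the robot. The press is at about (210,130), with its red tongue at (208,160) and the orange bar at (212,176).

```bash
python3 - <<'E'
from h import *
for n in("top","scene"):
    q=np.load(n+'.npz'); c={k:q[k] for k in('intrinsics','dist','R','t')}; im=q['im'];d=q['d'];P=grid(c,d)
    hsv=cv2.cvtColor(im,cv2.COLOR_RGB2HSV);H,S,V=[hsv[...,i].astype(int) for i in range(3)]
    X,Y,Z=P[...,0],P[...,1],P[...,2]
    def rep(name,m):
        m=m&np.isfinite(X); p=P[m]
        if len(p)<4: print(n,name,len(p));return
        a=np.linalg.svd(p[:,:2]-p[:,:2].mean(0),full_matrices=False)[2][0]
        print(n,name,len(p),'med',np.round(np.median(p,0)),'min',np.round(np.percentile(p,3,axis=0)),'max',np.round(np.percentile(p,97,axis=0)),'yaw',round(np.degrees(np.arctan2(a[1],a[0])),1))
    pr=(X>540)&(X<800)&(Y>0)&(Y<200)
    rep('yellow',pr&(H>18)&(H<32)&(S>120)&(V>110))
    rep('orange',pr&(H>4)&(H<16)&(S>120)&(V>70))
    rep('red',pr&((H<4)|(H>174))&(S>140)&(V>70)&(X<690))
    rep('beam',pr&(V<75)&(S<120)&(Z>190))
    rep('bedfront',pr&(V>150)&(Z>25)&(Z<45)&(X<600))
    ca=(X>520)&(X<700)&(Y<-320)&(Y>-460)&(Z>8)&(Z<60)
    rep('blue',ca&(H>100)&(H<120)&(S>130)); 
    B=ca&(H>100)&(H<120)&(S>130)
    rep('disc',B&(X>605));rep('stem',B&(X<580));rep('white',ca&(S<70)&(V>110))
    print(n,'cam',np.round(-c['R'].T@c['t'].ravel()),'fx',c['intrinsics'][0,0])
c=eyes.calibration('wrist');R=np.array(c['R']);s=r.sense()
cp=-R.T@np.array(c['t']).ravel();T=quat(s['tcp_rot'])
print('wristcam in tool',T.inv().apply(cp-s['tool_pos']),'axes',np.round(T.as_matrix().T@R.T,3),c['intrinsics'])
print(T.as_matrix().round(3))
q=np.load('top.npz')['im']
a=cv2.resize(q[90:210,180:400],(800,436),interpolation=cv2.INTER_CUBIC);save('a_crop',a)
E
```

```text
top yellow 181 med [628.  91. 118.] min [622.  10.  95.] max [635. 175. 124.] yaw 91.6
top orange 57 med [598.  89. 160.] min [565.  75. 106.] max [605. 100. 268.] yaw -172.9
top red 22 med [617.  89. 260.] min [604.  86. 255.] max [626.  91. 269.] yaw 177.2
top beam 694 med [633. 102. 266.] min [555.   8. 192.] max [745. 195. 293.] yaw 108.1
top bedfront 27 med [599. 161.  31.] min [598.  61.  27.] max [600. 197.  37.] yaw 90.4
top blue 239 med [ 608. -382.   26.] min [ 528. -408.   20.] max [ 638. -368.   40.] yaw 166.9
top disc 129 med [ 622. -389.   24.] min [ 606. -410.   19.] max [ 639. -369.   29.] yaw -87.2
top stem 73 med [ 553. -373.   37.] min [ 525. -382.   27.] max [ 579. -366.   40.] yaw 170.0
top white 235 med [ 607. -376.   21.] min [ 578. -423.   10.] max [ 650. -353.   26.] yaw -103.4
top cam [ 355.    4. 1346.] fx 415.5489815007159
scene yellow 68 med [629.  66. 118.] min [585.  44.  -2.] max [636. 106. 122.] yaw -50.3
scene orange 171 med [576.  85. 165.] min [567.  21.  95.] max [650. 104. 258.] yaw 140.4
scene red 62 med [611.  87. 261.] min [601.  84. 253.] max
[... 204 characters left out ...]
 -368.   40.] yaw -10.8
scene disc 262 med [ 623. -390.   25.] min [ 606. -412.   22.] max [ 643. -368.   28.] yaw -89.5
scene stem 113 med [ 551. -377.   38.] min [ 525. -385.   28.] max [ 577. -368.   41.] yaw -11.1
scene white 396 med [ 615. -389.   21.] min [ 582. -424.   13.] max [ 653. -354.   25.] yaw -62.7
scene cam [ 877. -307. 1049.] fx 383.04753005474413
wristcam in tool [69.71664643  0.84668203 30.61375662] axes [[-0.    -0.962 -0.274]
 [ 1.     0.    -0.001]
 [ 0.001 -0.274  0.962]] [[284.2475287    0.         256.84911807]
 [  0.         284.2475287  183.14526004]
 [  0.           0.           1.        ]]
[[-0.917  0.399  0.   ]
 [ 0.399  0.917  0.   ]
 [-0.     0.    -1.   ]]
```

View pics/a_crop.png

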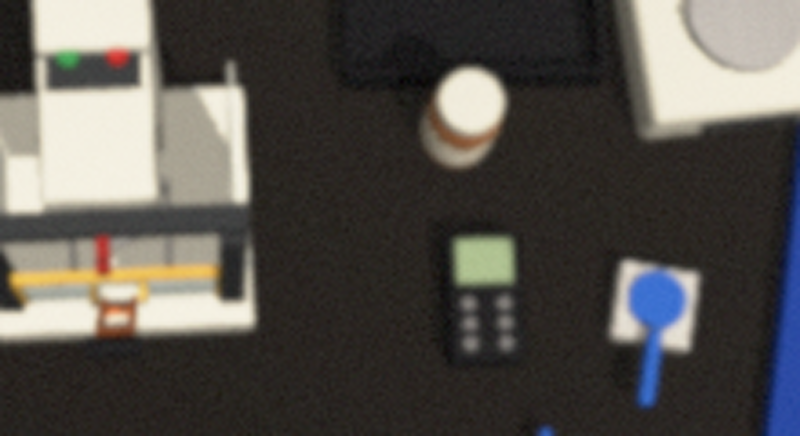

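The crop confirms the choice: white body with a blue disc at (655,300) and a stem pointing down to (647,400). It also shows the red tongue at (103,255) and the orange bar at (117,310). I'll write a move-planning helper and then set out towards the bar.

```bash
cat >> h.py <<'E'
from scipy.linalg import logm, expm
L=r.hold_point_z
def Rt(alpha,yaw=0,roll=0):
    "tool tilted forward by alpha deg from down, heading yaw deg, camera up/ahead side"
    a=np.radians(alpha); z=[np.sin(a),0,-np.cos(a)]; x=[np.cos(a),0,np.sin(a)]
    return Ro.from_euler('z',yaw,degrees=True).as_matrix()@np.c_[x,np.cross(z,x),z]
def cur():
    s=r.sense(); return s['tool_pos'],quat(s['tcp_rot']).as_matrix()
def gp(): p,R=cur(); return p+R@[0,0,L]
def T4(p,R): T=np.eye(4);T[:3,:3]=R;T[:3,3]=p;return T
def plan(g,R,n,start=None,lab=''):
    "rows to bring grasp point to g with tool rotation R, n equal rows; chains from start"
    p0,R0=cur() if start is None else start
    p1=np.array(g)-R@[0,0,L]
    S=expm(np.real(logm(np.linalg.inv(T4(p0,R0))@T4(p1,R)))/n)
    print(lab,n,'x shift cm',np.round(S[:3,3]/10,3),'turn',np.round(Ro.from_matrix(S[:3,:3]).as_rotvec(degrees=True),3))
    return p1,R
def lin(g,R,n,start=None,lab=''):
    "straight translation only when R equals; else same as plan"
    return plan(g,R,n,start,lab)
E
python3 - <<'E'
from h import *
p,R=cur(); g=gp()
s=plan([350,300,300],Rt(0,40),22,None,'a')
s=plan([490,91,300],Rt(33,0),12,s,'b')
E
```

```text
a 22 x shift cm [-1.335  0.409 -0.227] turn [ 0.    -0.     5.294]
b 12 x shift cm [-0.282  1.81   0.207] turn [-0.959  2.636  3.239]
```

>>> arm_command(moves=[[8.5,[-1.34,0.41,-0.23],[0,0,5.3]],[8.5,[-1.34,0.41,-0.23],[0,0,5.3]],[8.5,[-1.34,0.41,-0.23],[0,0,5.3]],[8.5,[-1.34,0.41,-0.23],[0,0,5.3]],[8.5,[-1.34,0.41,-0.23],[0,0,5.3]],[8.5,[-1.34,0.41,-0.23],[0,0,5.3]],[8.5,[-1.34,0.41,-0.23],[0,0,5.3]],[8.5,[-1.34,0.41,-0.23],[0,0,5.3]],[8.5,[-1.34,0.41,-0.23],[0,0,5.3]],[8.5,[-1.34,0.41,-0.23],[0,0,5.3]],[8.5,[-1.34,0.41,-0.23],[0,0,5.3]]])

```text
clock: 1.82
tool_pos: [354.0, 446.3, 430.0]
tcp_rot: [0.0, 0.657, 0.754, 0.0]
ft_force: [0.1, 0.1, -0.6]
grip_width: 0.999
grip_force: 0.0
```

>>> arm_command(moves=[[8.5,[-1.34,0.41,-0.23],[0,0,5.3]],[8.5,[-1.34,0.41,-0.23],[0,0,5.3]],[8.5,[-1.34,0.41,-0.23],[0,0,5.3]],[8.5,[-1.34,0.41,-0.23],[0,0,5.3]],[8.5,[-1.34,0.41,-0.23],[0,0,5.3]],[8.5,[-1.34,0.41,-0.23],[0,0,5.3]],[8.5,[-1.34,0.41,-0.23],[0,0,5.3]],[8.5,[-1.34,0.41,-0.23],[0,0,5.3]],[8.5,[-1.34,0.41,-0.23],[0,0,5.3]],[8.5,[-1.34,0.41,-0.23],[0,0,5.3]],[8.5,[-1.34,0.41,-0.23],[0,0,5.3]]])

```text
clock: 2.73
tool_pos: [349.9, 298.4, 455.5]
tcp_rot: [0.0, 0.941, 0.339, 0.0]
ft_force: [0.1, 0.0, -0.1]
grip_width: 0.995
grip_force: 0.0
```

>>> arm_command(moves=[[8.5,[-0.28,1.81,0.21],[-0.96,2.64,3.24]],[8.5,[-0.28,1.81,0.21],[-0.96,2.64,3.24]],[8.5,[-0.28,1.81,0.21],[-0.96,2.64,3.24]],[8.5,[-0.28,1.81,0.21],[-0.96,2.64,3.24]],[8.5,[-0.28,1.81,0.21],[-0.96,2.64,3.24]],[8.5,[-0.28,1.81,0.21],[-0.96,2.64,3.24]],[8.5,[-0.28,1.81,0.21],[-0.96,2.64,3.24]],[8.5,[-0.28,1.81,0.21],[-0.96,2.64,3.24]],[8.5,[-0.28,1.81,0.21],[-0.96,2.64,3.24]],[8.5,[-0.28,1.81,0.21],[-0.96,2.64,3.24]],[8.5,[-0.28,1.81,0.21],[-0.96,2.64,3.24]],[8.5,[-0.28,1.81,0.21],[-0.96,2.64,3.24]]])

```text
clock: 3.73
tool_pos: [405.4, 89.2, 430.2]
tcp_rot: [0.0, 0.958, -0.003, 0.286]
ft_force: [-0.2, -0.2, -0.1]
grip_width: 0.995
grip_force: 0.0
```

```bash
python3 - <<'E'
from h import *
print(gp(),cur()[1].round(3),r.sense()['joints'].round(2))
c=eyes.calibration('wrist'); im,d=eyes.snapshot('wrist'); P=grid(c,d)
np.savez('w1',im=im,d=d,**{k:np.array(v) for k,v in c.items()})
save('w1',im)
for t in ("bar_grip","bar_hinge","guard_edge","notch"):
    for q in recognise(t,'wrist')[:2]:
        u,v=[int(round(x)) for x in q['point']]; print(t,(u,v),round(q['confidence'],2),np.round(P[v,u],1))
E
```

```text
[490.1115382   88.87828672 300.70832284] [[ 0.837 -0.005  0.548]
 [-0.005 -1.    -0.002]
 [ 0.548 -0.001 -0.837]] [ 0.07 -0.13  1.97 -0.06  0.72  1.68]
bar_grip (256, 179) 0.8 [562.1  90.2 193.2]
bar_grip (255, 158) 0.17 [627.5  91.6  85.2]
bar_hinge (256, 182) 0.72 [558.7  90.2 194.6]
guard_edge (256, 158) 0.89 [627.2  90.3  85.8]
guard_edge (253, 179) 0.3 [562.   93.  193.4]
notch (254, 89) 0.61 [606.2  91.2 267.5]
```

View pics/w1.png

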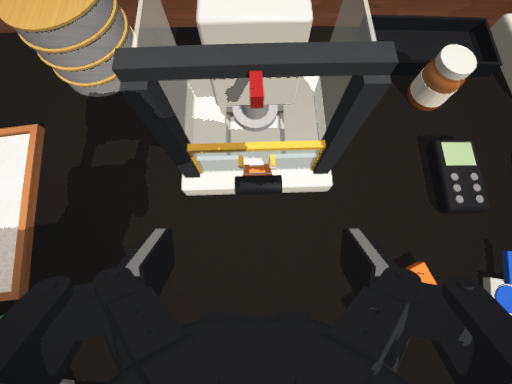

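The wrist view shows the black cross-grip at (258,184), the red tongue at (256,90) and the dark beam at (255,58). The yellow guard edge is at (256,150). Next I measure them.

```bash
python3 - <<'E'
from h import *
q=np.load('w1.npz');P=grid({k:q[k] for k in('intrinsics','dist','R','t')},q['d']);im=q['im']
hsv=cv2.cvtColor(im,cv2.COLOR_RGB2HSV);H,S,V=[hsv[...,i].astype(int) for i in range(3)]
X,Y,Z=P[...,0],P[...,1],P[...,2]
def rep(n,m):
    p=P[m&np.isfinite(X)]; a=np.linalg.svd(p[:,:2]-p[:,:2].mean(0),full_matrices=False)[2][0]
    print(n,len(p),'pc',*[np.round(np.percentile(p,k,axis=0),1) for k in(2,50,98)],'yaw',round(np.degrees(np.arctan2(a[1],a[0])),2))
v,u=np.mgrid[:384,:512]
rep('grip',(V<70)&(u>225)&(u<290)&(v>170)&(v<200)&(Z>170))
rep('red',((H<5)|(H>174))&(S>140)&(V>60)&(v<115)&(u>240)&(u<275))
rep('beamtop',(V<90)&(v<82)&(u>120)&(u<390)&(Z>270))
for z0 in range(250,300,5): 
    m=(V<90)&(v<90)&(u>150)&(u<360)&(Z>z0)&(Z<z0+5)
    if m.sum()>5: print(z0,m.sum(),np.percentile(X[m],[2,98]).round(1),np.percentile(Y[m],[2,98]).round(0))
rep('yellow',(H>18)&(H<32)&(S>140)&(V>110)&(v>130)&(v<165)&(u>180)&(u<335)&(Z>100))
rep('bed front',(V>150)&(S<60)&(v>170)&(v<200)&(Z<45)&(Z>25))
print('tongue columns: row, X,Y,Z at u=256'); 
for vv in range(66,112,3): print(vv,P[vv,256].round(1),im[vv,256])
E
```

```text
grip 850 pc [549.9  68.  185.9] [556.2  88.4 192.8] [565.9 108.8 194.9] yaw -89.11
red 478 pc [599.   85.3 254.6] [606.5  89.8 261.5] [627.7  94.3 268.8] yaw -178.73
beamtop 5 pc [625.3  49.4 270.2] [648.5 132.3 277.3] [652.5 161.1 280.6] yaw 93.52
250 264 [625.2 629.9] [ 10. 170.]
255 823 [625.1 629.8] [ 11. 169.]
260 905 [625.2 629.8] [ 13. 167.]
265 4971 [625.9 647.6] [ 14. 166.]
yellow 1149 pc [623.8   6.9 113.6] [628.9  87.7 119.8] [635.6 173.6 121.5] yaw 91.35
bed front 2036 pc [ 585.9 -248.6   27.6] [611.5  60.1  34.7] [626.3 198.9  37.7] yaw -90.71
tongue columns: row, X,Y,Z at u=256
66 [628.5  89.7 265. ] [46 48 48]
69 [627.7  89.7 262.6] [46 48 48]
72 [626.3  89.7 260.9] [206  54  50]
75 [623.4  89.7 261. ] [206  54  50]
78 [620.6  89.7 261.2] [206  54  49]
81 [617.1  89.7 262.2] [208  55  50]
84 [616.1  89.8 259.9] [208  54  49]
87 [612.5  89.8 261.1] [209  55  50]
90 [604.5  89.8 268.6] [209  55  50]
93 [602.6  89.8 267.8] [208  54  49]
96 [599.7  89.8 268.4] [188  49  45]
99 [600.   89.8 264.2] [135  35  33]
102 [599.7  89.8 260.8] [135  36  34]
105 [599.8  89.8 256.7] [135  35  33]
108 [669.5  89.9 141.7] [139  95  93]
111 [669.6  89.9 134.9] [145 140 138]
```

```bash
python3 - <<'E'
from h import *
R=Rt(55,1.2); g=np.array([560.4,88.6,186])
s=plan(g-75*R[:,2],R,6,None,'pre')
s=plan(g+4*R[:,2],R,4,s,'in')
E
```

```text
pre 6 x shift cm [-1.683  0.093  1.022] turn [ 0.15   3.659 -0.164]
in 4 x shift cm [ 0.    -0.     1.975] turn [ 0.  0. -0.]
```

>>> arm_command(moves=[[8.5,[-1.68,0.09,1.02],[0.15,3.66,-0.16]],[8.5,[-1.68,0.09,1.02],[0.15,3.66,-0.16]],[8.5,[-1.68,0.09,1.02],[0.15,3.66,-0.16]],[8.5,[-1.68,0.09,1.02],[0.15,3.66,-0.16]],[8.5,[-1.68,0.09,1.02],[0.15,3.66,-0.16]],[8.5,[-1.68,0.09,1.02],[0.15,3.66,-0.16]],[8.5,[0,0,0],[0,0,0]]])

```text
clock: 4.57
tool_pos: [376.3, 86.8, 350.9]
tcp_rot: [0.009, 0.91, 0.002, 0.415]
ft_force: [0.3, -0.0, 0.2]
grip_width: 0.996
grip_force: 0.0
```

```bash
python3 - <<'E'
from h import *
R=Rt(55,1.2); g=np.array([560.4,88.6,186])
print(gp(),np.degrees(np.arctan2(cur()[1][0,2],-cur()[1][2,2])),r.sense()['joints'].round(2))
s=plan(g+4*R[:,2],R,4,None,'in')
c=eyes.calibration('wrist'); im,d=eyes.snapshot('wrist'); P=grid(c,d)
hsv=cv2.cvtColor(im,cv2.COLOR_RGB2HSV);V=hsv[...,2];v,u=np.mgrid[:384,:512]
m=(P[...,2]>150)&(P[...,2]<215)&(P[...,0]>540)&(P[...,0]<580)&(abs(P[...,1]-89)<40)&(V<80)
p=P[m];print(m.sum(),np.percentile(p,[2,50,98],axis=0).round(1))
# circle fit of cross-section
from scipy.optimize import least_squares
f=least_squares(lambda q:np.hypot(p[:,0]-q[0],p[:,2]-q[1])-9,[560,186],loss='soft_l1');print('centre',f.x.round(1))
save('w2',im)
E
```

```text
[493.00182879  84.53918702 249.38801718] 49.00180200317736 [ 0.09 -0.12  2.29 -0.57  0.15  2.18]
in 4 x shift cm [-0.579  0.006  2.412] turn [ 0.437  1.503 -0.007]
1163 [[549.9  67.8 185.4]
 [554.9  88.6 192.6]
 [565.8 108.9 194.8]]
centre [559.1 185.1]
```

```bash
python3 - <<'E'
from h import *
R=Rt(40,1.2); g=np.array([559.5,88.5,185.5])
s=plan(g-65*R[:,2],R,3,None,'pre')
s=plan(g+4*R[:,2],R,4,s,'in')
E
```

```text
pre 3 x shift cm [1.016 0.051 0.947] turn [ 0.566 -3.014 -0.099]
in 4 x shift cm [ 0.    -0.     1.725] turn [ 0. -0.  0.]
```

>>> arm_command(moves=[[8.5,[1.02,0.05,0.95],[0.57,-3.01,-0.1]],[8.5,[1.02,0.05,0.95],[0.57,-3.01,-0.1]],[8.5,[1.02,0.05,0.95],[0.57,-3.01,-0.1]],[8.5,[0,0,0],[0,0,0]]])

```text
clock: 4.95
tool_pos: [415.1, 84.3, 356.4]
tcp_rot: [-0.001, 0.934, 0.005, 0.357]
ft_force: [0.8, 0.3, 1.3]
grip_width: 0.993
grip_force: 0.0
```

```bash
python3 - <<'E'
from h import *
R=Rt(40,1.2); g=np.array([559.5,88.5,185.5])
print(gp(),r.sense()['joints'].round(2))
s=plan(g+4*R[:,2],R,4,None,'in')
E
```

```text
[518.24115847  85.02999022 241.10639929] [ 0.05 -0.06  2.17 -0.09  0.31  1.68]
in 4 x shift cm [-0.015 -0.04   1.827] turn [ 0.129 -0.459 -0.103]
```

>>> arm_command(moves=[[8.5,[-0.02,-0.04,1.83],[0.13,-0.46,-0.1]],[8.5,[-0.02,-0.04,1.83],[0.13,-0.46,-0.1]],[8.5,[-0.02,-0.04,1.83],[0.13,-0.46,-0.1]],[8.5,[-0.02,-0.04,1.83],[0.13,-0.46,-0.1]],[8.5,[0,0,0],[0,0,0]]])

```text
clock: 5.37
tool_pos: [459.4, 86.0, 296.1]
tcp_rot: [-0.002, 0.941, 0.01, 0.338]
ft_force: [-0.2, -0.1, -1.1]
grip_width: 0.996
grip_force: 0.0
```

```bash
python3 - <<'E'
from h import *
print(gp(),r.sense()['joints'].round(2))
im,d=eyes.snapshot('wrist'); save('w3',im)
E
```

```text
[557.93757202  87.7147413  176.85599758] [ 0.04  0.1   2.18 -0.09  0.17  1.68]
```

View pics/w3.png

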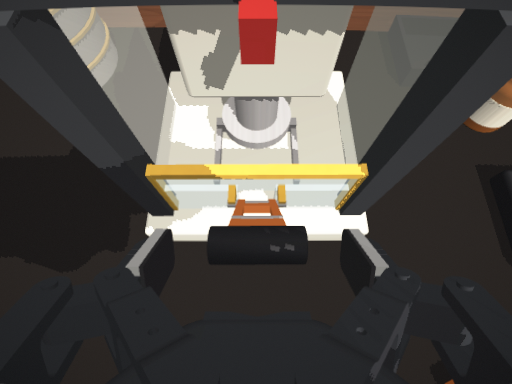

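The view shows the cross-grip at (257,245), centred between the open pads. I nudge the tool slightly and close.

>>> arm_command(moves=[[8.5,[0.6,0,-0.3],[0,0,0]],[3.5,[0,0,0],[0,0,0]],[3.5,[0,0,0],[0,0,0]],[3.5,[0,0,0],[0,0,0]],[3.5,[0,0,0],[0,0,0]],[3.5,[0,0,0],[0,0,0]],[3.5,[0,0,0],[0,0,0]],[3.5,[0,0,0],[0,0,0]]], force=70)

```text
clock: 6.08
tool_pos: [461.0, 85.9, 305.4]
tcp_rot: [-0.002, 0.94, 0.01, 0.341]
ft_force: [-5.2, 0.5, 7.0]
grip_width: 0.501
grip_force: 69.9
```

```bash
python3 - <<'E'
from h import *
s=r.sense();print(gp(),s['joints'].round(2),s['grip_width'],s['grip_force'],s['ft_force'])
R=cur()[1];print(R.round(3))
g=gp(); st=plan(g+[0,0,144],R,12,None,'up')
E
```

```text
[560.19082826  87.68025618 186.66265861] [ 0.04  0.08  2.17 -0.08  0.19  1.67] 0.500783213377088 69.8745346069336 [-5.24055534  0.51105147  6.96994861]
[[ 0.767  0.021  0.641]
 [ 0.018 -1.     0.011]
 [ 0.641  0.003 -0.767]]
up 12 x shift cm [ 0.77   0.003 -0.921] turn [ 0. -0.  0.]
```

>>> arm_command(moves=[[3.5,[0.66,0,-0.79],[0,0,0]],[3.5,[0.66,0,-0.79],[0,0,0]],[3.5,[0.66,0,-0.79],[0,0,0]],[3.5,[0.66,0,-0.79],[0,0,0]],[3.5,[0.66,0,-0.79],[0,0,0]],[3.5,[0.66,0,-0.79],[0,0,0]]])

```text
clock: 6.58
tool_pos: [460.8, 86.0, 365.0]
tcp_rot: [-0.002, 0.941, 0.01, 0.338]
ft_force: [6.4, 0.6, -7.7]
grip_width: 0.495
grip_force: 74.4
```

```bash
python3 - <<'E'
from h import *
s=r.sense();print(gp(),s['joints'].round(2),s['grip_width'],s['grip_force'],s['ft_force'])
R=cur()[1];print(R.round(3))
c=eyes.calibration('wrist'); im,d=eyes.snapshot('wrist'); P=grid(c,d);save('w4',im)
hsv=cv2.cvtColor(im,cv2.COLOR_RGB2HSV);H,S,V=[hsv[...,i].astype(int) for i in range(3)]
m=(H>18)&(H<32)&(S>140)&(V>110)&(P[...,0]>600)&(P[...,0]<650)&(abs(P[...,1]-90)<90);print('guard top',np.percentile(P[m],[5,50,95],axis=0).round(1))
E
```

```text
[559.22853211  87.67052101 245.67721321] [ 0.04  0.    2.07 -0.04  0.38  1.63] 0.4950313844136425 74.39539790153503 [ 6.40361013  0.57313909 -7.71739851]
[[ 0.771  0.021  0.636]
 [ 0.018 -1.     0.011]
 [ 0.636  0.003 -0.771]]
guard top [[621.7   9.7 155.2]
 [628.9  77.6 179.2]
 [635.1 167.5 180.3]]
```

>>> arm_command(moves=[[3.5,[0.66,0,-0.79],[0,0,0]],[3.5,[0.66,0,-0.79],[0,0,0]],[3.5,[0.66,0,-0.79],[0,0,0]],[3.5,[0.66,0,-0.79],[0,0,0]],[3.5,[0.66,0,-0.79],[0,0,0]],[3.5,[0.66,0,-0.79],[0,0,0]],[3.5,[0.06,0,-0.08],[0,0,0]],[3.5,[0,0,0],[0,0,0]]])

```text
clock: 7.3
tool_pos: [461.1, 86.0, 427.8]
tcp_rot: [-0.002, 0.941, 0.01, 0.339]
ft_force: [3.7, 0.1, -6.6]
grip_width: 0.496
grip_force: 74.8
```

```bash
python3 - <<'E'
from h import *
s=r.sense();print(gp(),s['joints'].round(2),s['ft_force'])
c=eyes.calibration('wrist'); im,d=eyes.snapshot('wrist'); P=grid(c,d);save('w5',im)
hsv=cv2.cvtColor(im,cv2.COLOR_RGB2HSV);H,S,V=[hsv[...,i].astype(int) for i in range(3)]
m=(H>18)&(H<32)&(S>140)&(V>110)&(P[...,0]>600)&(P[...,0]<650)&(abs(P[...,1]-90)<90);print('guard top',np.percentile(P[m],[5,50,95],axis=0).round(1))
g=gp();p,R=cur();h=np.array([615,g[1]+1,0]);
# hinge from grip & lean .5, swing about hinge axis to lean 0 
lean=.5; hz=g[2]-115*np.cos(lean); print('hinge z',hz)
st=None
for l in (.36,.24,.12,.0):
    dR=Ro.from_rotvec([0,lean-l,0]).as_matrix()
    gg=g+[115*(np.sin(lean)-np.sin(l)),0,115*(np.cos(l)-np.cos(lean))]
    st=plan(gg,dR@R,3,st,f'lean{l}')
E
```

```text
[559.73383577  87.70979536 308.65111515] [ 0.04 -0.06  1.95 -0.03  0.56  1.61] [ 3.65281914  0.06235999 -6.56740244]
guard top [[619.3   8.9 217.6]
 [627.9  71.4 241.9]
 [632.6 167.5 252.9]]
hinge z 207.34795216403515
lean0.36 3 x shift cm [1.246 0.023 0.131] turn [ 0.047 -2.673  0.029]
lean0.24 3 x shift cm [1.068 0.02  0.109] turn [ 0.04  -2.291  0.025]
lean0.12 3 x shift cm [1.068 0.02  0.109] turn [ 0.04  -2.291  0.025]
lean0.0 3 x shift cm [1.068 0.02  0.109] turn [ 0.04  -2.291  0.025]
```

View pics/w5.png

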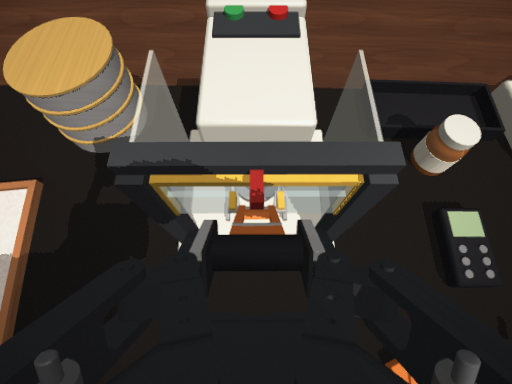

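The grip is held between the pads at (258,250). The guard is up about 123 mm, and the slot lies in front of the tongue at (256,185). Now I swing the bar upright.

>>> arm_command(moves=[[3.5,[1.25,0.02,0.13],[0.05,-2.67,0.03]],[3.5,[1.25,0.02,0.13],[0.05,-2.67,0.03]],[3.5,[1.25,0.02,0.13],[0.05,-2.67,0.03]],[3.5,[1.07,0.02,0.11],[0.04,-2.29,0.03]],[3.5,[1.07,0.02,0.11],[0.04,-2.29,0.03]],[3.5,[1.07,0.02,0.11],[0.04,-2.29,0.03]]])

```text
clock: 7.85
tool_pos: [523.4, 86.4, 459.5]
tcp_rot: [-0.003, 0.977, 0.01, 0.213]
ft_force: [1.6, 2.4, -7.1]
grip_width: 0.496
grip_force: 74.7
```

>>> arm_command(moves=[[3.5,[1.07,0.02,0.11],[0.04,-2.29,0.03]],[3.5,[1.07,0.02,0.11],[0.04,-2.29,0.03]],[3.5,[1.07,0.02,0.11],[0.04,-2.29,0.03]],[3.5,[1.07,0.02,0.11],[0.04,-2.29,0.03]],[3.5,[1.07,0.02,0.11],[0.04,-2.29,0.03]],[3.5,[1.07,0.02,0.11],[0.04,-2.29,0.03]],[3.5,[0,0,0],[0,0,0]]])

```text
clock: 8.43
tool_pos: [587.7, 86.8, 473.3]
tcp_rot: [-0.005, 0.995, 0.01, 0.094]
ft_force: [-0.3, 4.9, -5.9]
grip_width: 0.497
grip_force: 74.8
```

```bash
python3 - <<'E'
from h import *
s=r.sense();print(gp(),s['joints'].round(2),s['ft_force'],s['moment'],s['grip_width'])
c=eyes.calibration('wrist'); im,d=eyes.snapshot('wrist'); P=grid(c,d);save('w6',im)
im2,d2=eyes.snapshot('scene');c2=eyes.calibration('scene');a=im2[120:240,250:390]
save('w6s',np.hstack([cv2.resize(a,(448,384),interpolation=cv2.INTER_CUBIC),im[:,100:420]]))
p,R=cur();print(R.round(3)); plan(gp()+[0,0,-15],R,5,None,'down')
E
```

```text
[616.69168751  88.59826182 321.38550476] [0.03 0.22 1.42 0.01 1.31 1.58] [-0.25678455  4.91864131 -5.85953712] [-0.6708945   0.35441669  0.38691153] 0.49701487592710675
[[ 0.982  0.02   0.189]
 [ 0.018 -1.     0.012]
 [ 0.189 -0.008 -0.982]]
down 5 x shift cm [-0.057  0.002  0.295] turn [-0. -0.  0.]
```

View pics/w6s.png

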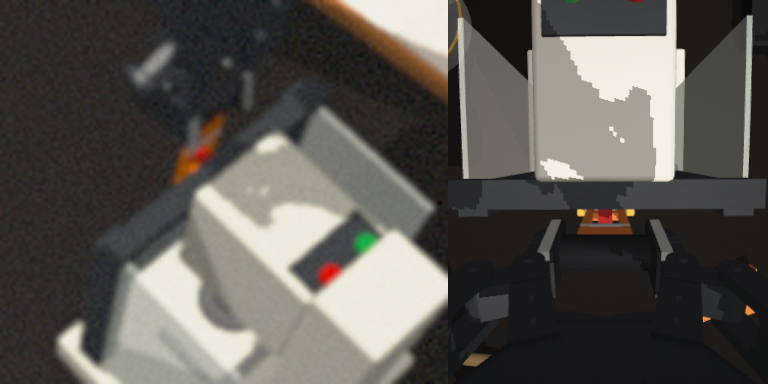

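The red tongue shows through the slot at (200,155) in the left half and at (605,215) in the right half. Next I lower the pin.

>>> arm_command(moves=[[3.5,[-0.05,0,0.25],[0,0,0]],[3.5,[-0.05,0,0.25],[0,0,0]],[3.5,[-0.05,0,0.25],[0,0,0]],[3.5,[-0.05,0,0.25],[0,0,0]],[3.5,[0,0,0],[0,0,0]]])

```text
clock: 8.95
tool_pos: [585.1, 86.7, 464.9]
tcp_rot: [-0.005, 0.995, 0.009, 0.097]
ft_force: [1.0, 4.7, -7.1]
grip_width: 0.494
grip_force: 74.7
```

>>> arm_command(moves=[[3.5,[-0.02,0,0.1],[0,0,0]],[3.5,[-0.02,0,0.1],[0,0,0]],[3.5,[0,0,0],[0,0,0]]])

```text
clock: 9.2
tool_pos: [585.1, 86.7, 463.2]
tcp_rot: [-0.005, 0.995, 0.009, 0.097]
ft_force: [1.2, 5.4, -6.6]
grip_width: 0.499
grip_force: 74.7
```

```bash
python3 - <<'E'
from h import *
s=r.sense();print(gp(),s['ft_force'],s['moment'],s['grip_width'])
E
```

```text
[614.88801864  88.51538532 311.40029442] [ 1.16186669  5.43877958 -6.56854541] [-0.59927319  0.10787192  0.52687129] 0.4988152953816817
```

>>> arm_command(moves=[[3.5,[-0.02,0,0.1],[0,0,0]],[3.5,[-0.02,0,0.1],[0,0,0]],[3.5,[0,0,0],[0,0,0]]])

```text
clock: 9.45
tool_pos: [585.0, 86.7, 462.5]
tcp_rot: [-0.005, 0.995, 0.009, 0.098]
ft_force: [-0.9, 4.7, -2.7]
grip_width: 0.498
grip_force: 75.3
```

>>> arm_command(moves=[[3.5,[-0.02,0,0.1],[0,0,0]],[3.5,[-0.02,0,0.1],[0,0,0]],[3.5,[0,0,0],[0,0,0]]])

```text
clock: 9.7
tool_pos: [584.7, 86.7, 462.3]
tcp_rot: [-0.005, 0.995, 0.009, 0.099]
ft_force: [-2.5, 4.1, 3.0]
grip_width: 0.497
grip_force: 76.1
```

```bash
python3 - <<'E'
from h import *
s=r.sense();print(gp(),s['ft_force'],s['moment'],s['grip_width'])
E
```

```text
[615.18660907  88.54830729 310.59630875] [-2.51403322  4.08751834  2.979976  ] [-0.62708328  0.5125998   0.4733076 ] 0.4967762968441217
```

The pin is seated: the load has come off the wrist at grip z ≈ 310. I release and back off.

>>> arm_command(moves=[[6.5,[0,0,0],[0,0,0]],[6.5,[0,0,0],[0,0,0]],[6.5,[0,0,0],[0,0,0]],[6.5,[0,0,0],[0,0,0]],[6.5,[0,0,-1],[0,0,0]],[6.5,[0,0,-2],[0,0,0]],[6.5,[0,0,-2.5],[0,0,0]],[6.5,[0,0,-2.5],[0,0,0]],[6.5,[-1.5,0,-1],[0,0,0]],[6.5,[-3,0,0],[0,0,0]],[6.5,[-3,0,0],[0,0,0]]])

```text
clock: 10.62
tool_pos: [494.9, 83.8, 534.8]
tcp_rot: [-0.005, 0.995, 0.009, 0.098]
ft_force: [0.0, 1.4, -0.6]
grip_width: 0.761
grip_force: 0.0
```

```bash
python3 - <<'E'
from h import *
s=r.sense();print(gp(),s['ft_force'],s['joints'].round(2))
c=eyes.calibration('wrist'); im,d=eyes.snapshot('wrist'); P=grid(c,d);np.savez('w7',im=im,P=P)
im2,d2=eyes.snapshot('top');c2=eyes.calibration('top');P2=grid(c2,d2)
for P_,I in((P,im),(P2,im2)):
    hsv=cv2.cvtColor(I,cv2.COLOR_RGB2HSV);H,S,V=[hsv[...,i].astype(int) for i in range(3)]
    b=(P_[...,0]>540)&(P_[...,0]<650)&(abs(P_[...,1]-89)<26)
    m=b&(P_[...,2]>285)&(P_[...,2]<335);print('grip',m.sum(),np.percentile(P_[m],[3,50,97],axis=0).round(1) if m.any() else '')
    m=(P_[...,0]>600)&(P_[...,0]<650)&(abs(P_[...,1]-89)<90)&(H>18)&(H<32)&(S>140)&(V>90);print('guard',m.sum(),np.percentile(P_[m],[3,50,97],axis=0).round(1) if m.any() else '')
# cassette from top
H,S,V=[cv2.cvtColor(im2,cv2.COLOR_RGB2HSV)[...,i].astype(int) for i in range(3)]
save('w7',im)
E
```

```text
[525.18046034  85.53289283 383.0702057 ] [ 0.04452025  1.37653908 -0.57398513] [0.03 0.06 1.47 0.01 1.41 1.58]
grip 1990 [[605.3  68.7 286.6]
 [614.2  90.  316.8]
 [649.4 111.1 319.4]]
guard 1109 [[613.3   7.5 177.9]
 [628.2 109.8 229.6]
 [633.8 174.4 231.4]]
grip 145 [[604.9  67.5 285.7]
 [613.9  89.1 315.1]
 [649.  109.6 319.4]]
guard 166 [[615.   10.7 199.4]
 [627.6 110.2 229.5]
 [633.2 175.3 301. ]]
```

View pics/w7.png

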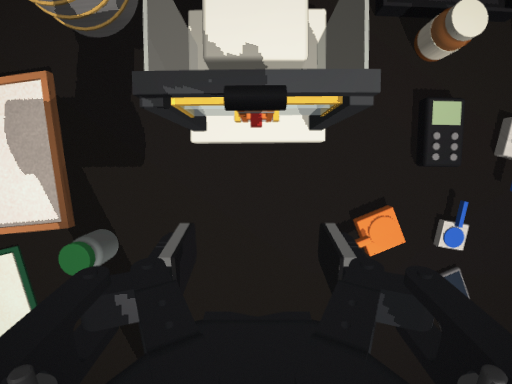

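The wrist view shows the guard hooked: grip at (256,97) over the tongue tip at (256,118), yellow edge at z≈230, so the guard is at 0.110. Next I fit a quick kinematic model to choose a tilt the arm can reach for the cassette.

```bash
cat > k.py <<'E'
from h import *
from scipy.optimize import least_squares
D=[([1.0390,.2766,1.5061,0,1.3607,-.1210],[229.5,527.0,403.8]),([.07,-.13,1.97,-.06,.72,1.68],[405.4,89.2,430.2]),([.09,-.12,2.29,-.57,.15,2.18],[376.3,86.8,350.9]),
([.05,-.06,2.17,-.09,.31,1.68],[415.1,84.3,356.4]),([.04,.10,2.18,-.09,.17,1.68],[459.4,86,296.1]),([.04,.08,2.17,-.08,.19,1.67],[461,85.9,305.4]),
([.04,0,2.07,-.04,.38,1.63],[460.8,86,365]),([.04,-.06,1.95,-.03,.56,1.61],[461.1,86,427.8]),([.03,.22,1.42,.01,1.31,1.58],[587.7,86.8,473.3]),([.03,.06,1.47,.01,1.41,1.58],[494.9,83.8,534.8])]
def E(s,*a): return Ro.from_euler(s,a[0]).as_matrix()
def fk(q,k):
    r0,h,a1,a2,b1,b2,d,dy=k
    A=E('z',q[0]);W=E('y',q[1]+q[2])@E('z',q[3])@E('y',q[4])
    p=A@(np.array([r0,dy,h])+E('y',q[1])@[a2,0,a1]+E('y',q[1]+q[2])@[b2,0,b1]+W@[0,0,d])
    return p,A@W@E('z',q[5])
k=least_squares(lambda k:np.concatenate([fk(q,k)[0]-p for q,p in D]+[np.array(k)*.003]),[0,300,350,0,350,0,100,0]).x
def resid(): return np.array([fk(q,k)[0]-p for q,p in D])
lo=np.array([-2.89,-.75,.22,-1.18,.11,-2.7]);hi=np.array([2.89,2.08,2.7,4.32,2.71,2.7])
C=None
def ik(g,R,q0,lim=True):
    p1=np.array(g)-R@[0,0,L]
    def f(q):
        p,Q=fk(q,k); return np.r_[(p-p1)/50,Ro.from_matrix(Q.T@R@C).as_rotvec()]
    s=least_squares(f,np.clip(q0,lo+.01,hi-.01),bounds=(lo,hi)); return s.x,np.linalg.norm(s.fun)
p,R=cur();q=r.sense()['joints'];Q=fk(q,k)[1]; C=R.T@Q
E
python3 - <<'E'
from k import *
print(k.round(1),abs(resid()).max().round(1),C.round(2)); 
q0=r.sense()['joints']
for al in (30,35,40,45,50):
    for nm,g,yw in(('pick',[542,-373,30],-11.3),('pickhi',[542,-373,130],-11.3),('front',[470,88,66],1.2),('mid',[540,88,66],1.2),('nest',[603,89,65],1.2)):
        x,e=ik(g,Rt(al,yw),[np.arctan2(g[1],g[0]),.5,2,0,.5,1.6]);print(al,nm,x.round(2),round(e,3))
E
```

```text
[ -2.9 134.2 633.6   1.7 420.5  60.  193.2  69.1] 3.0 [[ 0.  1. -0.]
 [-1.  0.  0.]
 [ 0.  0.  1.]]
30 pick [-0.88  0.47  2.01  0.94  0.4   0.06] 0.0
30 pickhi [-0.88  0.32  1.9   0.61  0.58  0.43] 0.0
30 front [ 0.06  0.2   2.35 -0.28  0.11  1.88] 0.044
30 mid [ 0.04  0.28  2.24 -0.1   0.11  1.69] 0.005
30 nest [ 0.04  0.34  2.11 -0.05  0.16  1.64] 0.0
35 pick [-0.91  0.48  2.07  1.3   0.4  -0.33] 0.0
35 pickhi [-0.91  0.32  1.96  0.84  0.53  0.19] 0.0
35 front [ 0.09  0.21  2.39 -1.07  0.11  2.7 ] 0.131
35 mid [ 0.08  0.28  2.27 -1.08  0.11  2.7 ] 0.099
35 nest [ 0.05  0.35  2.15 -0.41  0.11  2.  ] 0.073
40 pick [-0.95  0.49  2.13  1.64  0.45 -0.69] 0.0
40 pickhi [-0.95  0.32  2.03  1.12  0.51 -0.11] 0.0
40 front [ 0.1   0.22  2.41 -1.07  0.11  2.7 ] 0.238
40 mid [ 0.08  0.29  2.29 -1.08  0.11  2.7 ] 0.197
40 nest [ 0.07  0.35  2.18 -1.09  0.11  2.7 ] 0.158
45 pick [-0.98  0.52  2.18  1.87  0.55 -0.97] 0.0
45 pickhi [-0.98  0.33  2.09  1.4   0.53 -0.41] 0.0
45 front [ 0.1   0.23  2.42 -1.07  0.11  2.7 ] 0.352
45 mid [ 0.08  0.3   2.31 -1.08  0.11  2.7 ] 0.307
45 nest [ 0.07  0.36  2.2  -1.09  0.11  2.7 ] 0.264
50 pick [-1.01  0.56  2.24  2.03  0.67 -1.17] 0.0
50 pickhi [-1.01  0.36  2.15  1.64  0.59 -0.69] 0.0
50 front [ 0.1   0.24  2.44 -1.07  0.11  2.7 ] 0.471
50 mid [ 0.08  0.31  2.33 -1.09  0.11  2.7 ] 0.421
50 nest [ 0.08  0.37  2.22 -1.09  0.11  2.7 ] 0.376
```

```bash
cat >> k.py <<'E'
def chain(start,q,wps):
    "wps: (lab,g,alpha,yaw,n); simulate rows and check joints"
    for lab,g,al,yw,n in wps:
        R=Rt(al,yw); p1=np.array(g)-R@[0,0,L]
        S=expm(np.real(logm(np.linalg.inv(T4(*start))@T4(p1,R)))/n); T=T4(*start); mj=9;dj=0;em=0;zl=9e9
        for i in range(n):
            T=T@S; q2,e=ik((T@[0,0,L,1])[:3],T[:3,:3],q); dj=max(dj,abs(q2-q).max());mj=min(mj,q2[4]);em=max(em,e);q=q2
            zl=min(zl,(T@[0,0,L,1])[2])
        print(lab,n,'shift',np.round(S[:3,3]/10,3),'turn',np.round(Ro.from_matrix(S[:3,:3]).as_rotvec(degrees=True),2),'| q',q.round(2),'minj5',round(mj,2),'maxdq',round(dj,2),'err',round(em,3),'zmin',round(zl))
        start=(p1,R)
    return start,q
E
python3 - <<'E'
from k import *
yw=-11.3; pick=np.array([542,-373,30.])
for al in (52,60):
    u=Rt(al,yw)[:,2]
    s,q=chain(cur(),r.sense()['joints'],[('A',[440,-345,230],20,yw,16),('B',pick-90*u,al,yw,14),('C',pick,al,yw,5),('D',pick+[0,0,70],al,yw,5),
     ('E',[430,20,110],al,1.2,18),('F',[470,88,66],al,1.2,6),('N',[603,89,65],al,1.2,8)])
E
```

```text
A 16 shift [-0.669  2.664  0.841] turn [-0.23  0.57  0.74] | q [-0.93  0.13  1.81  0.28  0.96  0.7 ] minj5 0.96 maxdq 0.06 err 0.0 zmin 230
B 14 shift [-1.01   0.053  1.014] turn [0.   2.29 0.  ] | q [-1.17  0.42  2.33  1.84  0.74 -1.09] minj5 0.59 maxdq 0.17 err 0.0 zmin 85
C 5 shift [0.  0.  1.8] turn [ 0.  0. -0.] | q [-1.03  0.58  2.26  2.08  0.73 -1.23] minj5 0.73 maxdq 0.06 err 0.0 zmin 30
D 5 shift [ 1.103 -0.    -0.862] turn [ 0.  0. -0.] | q [-1.03  0.43  2.2   1.84  0.65 -0.93] minj5 0.65 maxdq 0.07 err 0.0 zmin 44
E 18 shift [-0.464 -1.972 -0.685] turn [ 0.55  0.   -0.43] | q [-0.32  0.15  2.7   2.65  0.53 -1.38] minj5 0.53 maxdq 0.1 err 0.11 zmin 101
F 6 shift [-0.153 -1.119  0.995] turn [ 0. -0. -0.] | q [ 0.08  0.43  2.7   3.22  0.85 -1.58] minj5 0.56 maxdq 0.16 err 0.111 zmin 66
N 8 shift [1.014 0.022 1.318] turn [ 0. -0. -0.] | q [ 0.04  0.46  2.42  3.17  0.64 -1.58] minj5 0.64 maxdq 0.07 err 0.0 zmin 65
A 16 shift [-0.669  2.664  0.841] turn [-0.23  0.57  0.74] | q [-0.93  0.13  1.81  0.28  0.96  0.7 ] minj5 0.96 maxdq 0.06 err 0.0 zmin 230
B 14 shift [-1.318  0.053  1.028] turn [-0.    2.86 -0.  ] | q [-1.26  0.55  2.43  1.99  0.98 -1.4 ] minj5 0.62 maxdq 0.2 err 0.0 zmin 75
C 5 shift [ 0.  -0.   1.8] turn [ 0.  0. -0.] | q [-1.08  0.67  2.33  2.19  0.96 -1.44] minj5 0.96 maxdq 0.05 err 0.0 zmin 30
D 5 shift [ 1.212  0.    -0.7  ] turn [ 0.  0. -0.] | q [-1.08  0.5   2.28  2.04  0.85 -1.2 ] minj5 0.85 maxdq 0.05 err 0.0 zmin 44
E 18 shift [-0.365 -1.957 -0.743] turn [ 0.6   0.   -0.35] | q [-0.3   0.17  2.7   2.7   0.45 -1.41] minj5 0.45 maxdq 0.18 err 0.353 zmin 101
F 6 shift [-0.29  -1.119  0.964] turn [0. 0. 0.] | q [ 0.17  0.48  2.7   3.43  0.84 -1.65] minj5 0.49 maxdq 0.22 err 0.352 zmin 66
N 8 shift [0.82  0.022 1.446] turn [0. 0. 0.] | q [ 0.04  0.58  2.52  3.17  1.01 -1.57] minj5 0.93 maxdq 0.12 err 0.209 zmin 65
```

```bash
python3 - <<'E'
from k import *
yw=-11.3; pick=np.array([542,-373,30.])
for al in (44,48):
    u=Rt(al,yw)[:,2]
    s,q=chain(cur(),r.sense()['joints'],[('A',[440,-345,230],20,yw,16),('B',pick-90*u,al,yw,12),('C',pick,al,yw,5),('D',pick+[0,0,90],al,yw,5),
     ('E',[475,20,120],al,1.2,14),('F',[475,87,110],al,1.2,5),('G',[520,88,70],al,1.2,4),('N',[603,89,65],al,1.2,8)])
E
```

```text
A 16 shift [-0.669  2.664  0.841] turn [-0.23  0.57  0.74] | q [-0.93  0.13  1.81  0.28  0.96  0.7 ] minj5 0.96 maxdq 0.06 err 0.0 zmin 230
B 12 shift [-0.815  0.062  1.168] turn [-0.  2.  0.] | q [-1.08  0.34  2.22  1.53  0.57 -0.67] minj5 0.55 maxdq 0.16 err 0.0 zmin 95
C 5 shift [-0.  -0.   1.8] turn [ 0. -0. -0.] | q [-0.97  0.52  2.17  1.83  0.53 -0.92] minj5 0.53 maxdq 0.07 err 0.0 zmin 30
D 5 shift [ 1.25   0.    -1.295] turn [-0. -0. -0.] | q [-0.97  0.35  2.09  1.39  0.52 -0.41] minj5 0.51 maxdq 0.1 err 0.0 zmin 48
E 14 shift [-0.536 -2.586 -0.518] turn [ 0.62  0.   -0.64] | q [-0.24  0.1   2.51  2.47  0.29 -1.1 ] minj5 0.29 maxdq 0.16 err 0.0 zmin 120
F 5 shift [-0.119 -1.34   0.163] turn [ 0. -0.  0.] | q [ 0.05  0.15  2.5   3.23  0.28 -1.63] minj5 0.27 maxdq 0.16 err 0.0 zmin 110
G 4 shift [ 1.150e-01 -1.000e-03  1.501e+00] turn [ 0. -0.  0.] | q [ 0.05  0.32  2.48  3.19  0.42 -1.59] minj5 0.32 maxdq 0.04 err 0.0 zmin 70
N 8 shift [0.703 0.009 0.766] turn [ 0. -0.  0.] | q [ 0.04  0.39  2.31  3.19  0.32 -1.6 ] minj5 0.32 maxdq 0.02 err 0.0 zmin 65
A 16 shift [-0.669  2.66
[... 347 characters left out ...]
5 0.62 maxdq 0.06 err 0.0 zmin 30
D 5 shift [ 1.338  0.    -1.204] turn [-0.  0.  0.] | q [-1.    0.36  2.14  1.6   0.56 -0.64] minj5 0.56 maxdq 0.1 err 0.0 zmin 48
E 14 shift [-0.499 -2.575 -0.554] turn [ 0.66  0.   -0.6 ] | q [-0.26  0.14  2.58  2.65  0.44 -1.31] minj5 0.44 maxdq 0.14 err 0.0 zmin 120
F 5 shift [-0.13  -1.34   0.155] turn [0. 0. 0.] | q [ 0.06  0.19  2.57  3.2   0.46 -1.6 ] minj5 0.44 maxdq 0.12 err 0.0 zmin 110
G 4 shift [ 1.000e-02 -1.000e-03  1.505e+00] turn [0. 0. 0.] | q [ 0.05  0.36  2.54  3.18  0.6  -1.58] minj5 0.5 maxdq 0.05 err 0.0 zmin 70
N 8 shift [0.648 0.009 0.813] turn [0. 0. 0.] | q [ 0.04  0.42  2.36  3.18  0.48 -1.59] minj5 0.48 maxdq 0.02 err 0.0 zmin 65
```

>>> arm_command(moves=[[4,[-0.67,2.66,0.84],[-0.23,0.57,0.74]],[4,[-0.67,2.66,0.84],[-0.23,0.57,0.74]],[4,[-0.67,2.66,0.84],[-0.23,0.57,0.74]],[4,[-0.67,2.66,0.84],[-0.23,0.57,0.74]],[4,[-0.67,2.66,0.84],[-0.23,0.57,0.74]],[4,[-0.67,2.66,0.84],[-0.23,0.57,0.74]],[4,[-0.67,2.66,0.84],[-0.23,0.57,0.74]],[4,[-0.67,2.66,0.84],[-0.23,0.57,0.74]]])

```text
clock: 11.38
tool_pos: [452.2, -128.9, 455.4]
tcp_rot: [0.006, 0.99, -0.045, 0.137]
ft_force: [0.2, 0.6, -0.4]
grip_width: 0.474
grip_force: 0.0
```

>>> arm_command(moves=[[4,[-0.67,2.66,0.84],[-0.23,0.57,0.74]],[4,[-0.67,2.66,0.84],[-0.23,0.57,0.74]],[4,[-0.67,2.66,0.84],[-0.23,0.57,0.74]],[4,[-0.67,2.66,0.84],[-0.23,0.57,0.74]],[4,[-0.67,2.66,0.84],[-0.23,0.57,0.74]],[4,[-0.67,2.66,0.84],[-0.23,0.57,0.74]],[4,[-0.67,2.66,0.84],[-0.23,0.57,0.74]],[4,[-0.67,2.66,0.84],[-0.23,0.57,0.74]],[4,[0,0,0],[0,0,0]]])

```text
clock: 12.13
tool_pos: [391.8, -338.3, 373.3]
tcp_rot: [0.018, 0.98, -0.099, 0.174]
ft_force: [-0.7, 0.1, 0.7]
grip_width: 0.466
grip_force: 0.0
```

```bash
cat > meas.py <<'E'
from k import *
def cass():
    c=eyes.calibration('wrist'); im,d=eyes.snapshot('wrist'); P=grid(c,d)
    hsv=cv2.cvtColor(im,cv2.COLOR_RGB2HSV);H,S,V=[hsv[...,i].astype(int) for i in range(3)]
    X,Y,Z=[P[...,i] for i in range(3)]
    B=(X>480)&(X<720)&(Y<-320)&(Y>-460)&(Z>12)&(H>100)&(H<122)&(S>120)&(V>60)
    D=B&(Z<32)&(X>590);T=B&(Z>33)&(X<590)
    dc=(P[D].max(0)+P[D].min(0))/2; t=P[T]
    a=np.linalg.svd(t[:,:2]-t[:,:2].mean(0),full_matrices=False)[2][0];a*=np.sign(a[0])
    print('disc',D.sum(),dc.round(1),'stem',T.sum(),np.percentile(t,[3,50,97],axis=0).round(1),'yaw svd',np.degrees(np.arctan2(a[1],a[0])).round(1))
    m=np.median(t,0); v=dc-m; yaw=np.degrees(np.arctan2(v[1],v[0])); print('yaw disc-stem',yaw.round(1))
    return im,dc,yaw,P
E
python3 - <<'E'
from meas import *
print(gp(),r.sense()['joints'].round(2))
im,dc,yaw,P=cass(); save('c1',im)
y=np.radians(yaw);pick=np.array([dc[0]-82*np.cos(y),dc[1]-82*np.sin(y),30]);print('pick',pick.round(1))
u=Rt(48,yaw)[:,2]
chain(cur(),r.sense()['joints'],[('B',pick-90*u,48,yaw,16),('C',pick,48,yaw,5)])
E
```

```text
[ 443.97630017 -349.05172421  228.05970999] [-0.93  0.14  1.8   0.29  0.95  0.7 ]
disc 34 [ 598.1 -385.1   25.3] stem 69 [[ 523.  -384.3   34.4]
 [ 543.7 -369.8   37.6]
 [ 589.6 -364.5   38.7]] yaw svd -10.8
yaw disc-stem -15.7
pick [ 519.1 -362.9   30. ]
B 16 shift [-0.899 -0.074  0.771] turn [-0.15  1.74  0.21] | q [-1.13  0.35  2.36  1.85  0.62 -0.99] minj5 0.53 maxdq 0.16 err 0.0 zmin 90
C 5 shift [-0.   0.   1.8] turn [-0.  0. -0.] | q [-1.    0.53  2.29  2.14  0.63 -1.21] minj5 0.62 maxdq 0.07 err 0.0 zmin 30
```

```bash
python3 - <<'E'
from k import *
pick=np.array([541,-372.5,30]);yaw=-11.2
u=Rt(48,yaw)[:,2]
chain(cur(),r.sense()['joints'],[('B',pick-90*u,48,yaw,16),('C',pick,48,yaw,5)])
E
```

```text
B 16 shift [-0.776  0.042  0.852] turn [ 0.01  1.74 -0.02] | q [-1.13  0.38  2.28  1.7   0.65 -0.9 ] minj5 0.57 maxdq 0.14 err 0.0 zmin 90
C 5 shift [-0.  -0.   1.8] turn [0. 0. 0.] | q [-1.    0.54  2.22  1.97  0.62 -1.09] minj5 0.62 maxdq 0.06 err 0.0 zmin 30
```

>>> arm_command(moves=[[4,[-0.78,0.04,0.85],[0.01,1.74,-0.02]],[4,[-0.78,0.04,0.85],[0.01,1.74,-0.02]],[4,[-0.78,0.04,0.85],[0.01,1.74,-0.02]],[4,[-0.78,0.04,0.85],[0.01,1.74,-0.02]],[4,[-0.78,0.04,0.85],[0.01,1.74,-0.02]],[4,[-0.78,0.04,0.85],[0.01,1.74,-0.02]],[4,[-0.78,0.04,0.85],[0.01,1.74,-0.02]],[4,[-0.78,0.04,0.85],[0.01,1.74,-0.02]]])

```text
clock: 12.85
tool_pos: [367.5, -331.6, 286.9]
tcp_rot: [0.028, 0.951, -0.092, 0.293]
ft_force: [0.6, 0.8, 0.3]
grip_width: 0.468
grip_force: 0.0
```

>>> arm_command(moves=[[4,[-0.78,0.04,0.85],[0.01,1.74,-0.02]],[4,[-0.78,0.04,0.85],[0.01,1.74,-0.02]],[4,[-0.78,0.04,0.85],[0.01,1.74,-0.02]],[4,[-0.78,0.04,0.85],[0.01,1.74,-0.02]],[4,[-0.78,0.04,0.85],[0.01,1.74,-0.02]],[4,[-0.78,0.04,0.85],[0.01,1.74,-0.02]],[4,[-0.78,0.04,0.85],[0.01,1.74,-0.02]],[4,[-0.78,0.04,0.85],[0.01,1.74,-0.02]],[4,[0,0,0],[0,0,0]]])

```text
clock: 13.6
tool_pos: [362.9, -334.0, 192.8]
tcp_rot: [0.037, 0.909, -0.088, 0.405]
ft_force: [-0.3, 0.4, 0.5]
grip_width: 0.47
grip_force: 0.0
```

```bash
python3 - <<'E'
from meas import *
print(gp(),r.sense()['joints'].round(2),cur()[1].round(3))
im,dc,yaw,P=cass(); save('c2',im); print(np.isnan(P[...,0]).mean())
E
```

```text
[ 475.79001363 -355.59349233   89.26718231] [-1.13  0.38  2.28  1.7   0.65 -0.9 ] [[ 0.657 -0.191  0.73 ]
 [-0.13  -0.982 -0.139]
 [ 0.743 -0.003 -0.669]]
disc 1777 [ 619.5 -389.    24.5] stem 1044 [[ 523.6 -384.6   36.1]
 [ 551.1 -375.2   37.9]
 [ 586.2 -366.2   38.9]] yaw svd -11.6
yaw disc-stem -11.4
0.0044403076171875
```

View pics/c2.png

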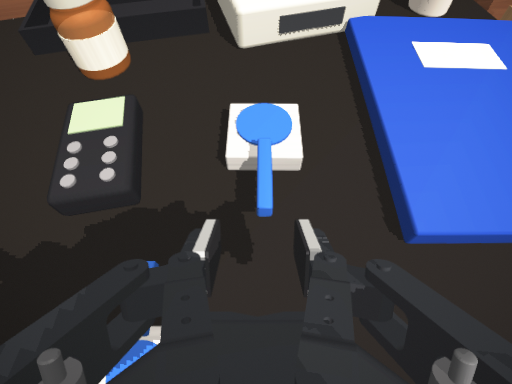

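The view shows the chosen cassette: disc at (264,123), stem running to (265,212), lined up between the pads.

```bash
python3 - <<'E'
from k import *
chain(cur(),r.sense()['joints'],[('C',np.array([540.5,-373,29]),48,-11.4,6)])
E
```

```text
C 6 shift [-0.015  0.057  1.508] turn [-0.07  0.    0.03] | q [-1.    0.55  2.22  1.98  0.62 -1.1 ] minj5 0.62 maxdq 0.05 err 0.0 zmin 29
```

>>> arm_command(moves=[[4,[-0.02,0.06,1.51],[-0.07,0,0.03]],[4,[-0.02,0.06,1.51],[-0.07,0,0.03]],[4,[-0.02,0.06,1.51],[-0.07,0,0.03]],[4,[-0.02,0.06,1.51],[-0.07,0,0.03]],[4,[-0.02,0.06,1.51],[-0.07,0,0.03]],[4,[-0.02,0.06,1.51],[-0.07,0,0.03]],[4,[0,0,0],[0,0,0]],[0.8,[0,0,0],[0,0,0]],[0.8,[0,0,0],[0,0,0]],[0.8,[0,0,0],[0,0,0]],[0.8,[0,0,0],[0,0,0]],[0.8,[0,0,0],[0,0,0]]], force=60)

```text
clock: 14.65
tool_pos: [427.1, -350.4, 133.7]
tcp_rot: [0.041, 0.909, -0.09, 0.406]
ft_force: [-1.5, 0.8, 4.0]
grip_width: 0.135
grip_force: 59.9
```

```bash
python3 - <<'E'
from k import *
s=r.sense();print(gp(),s['ft_force'],s['grip_width'],s['grip_force'],s['joints'].round(2))
g=gp()
chain(cur(),s['joints'],[('D',g+[0,0,85],48,-11.4,5),('E',[475,20,118],48,1.2,16),('F',[475,87,113],48,1.2,5)])
E
```

```text
[ 539.99203548 -373.41077009   30.50736492] [-1.53774894  0.77461213  4.04627114] 0.13542232842465626 59.89689767360687 [-1.    0.55  2.22  1.98  0.62 -1.1 ]
D 5 shift [ 1.273  0.006 -1.136] turn [ 0.01 -0.03  0.02] | q [-1.    0.37  2.15  1.62  0.57 -0.66] minj5 0.57 maxdq 0.09 err 0.0 zmin 48
E 16 shift [-0.417 -2.255 -0.486] turn [ 0.59  0.   -0.53] | q [-0.26  0.15  2.58  2.66  0.45 -1.32] minj5 0.45 maxdq 0.12 err 0.0 zmin 116
F 5 shift [-0.056 -1.34   0.088] turn [0. 0. 0.] | q [ 0.06  0.18  2.56  3.2   0.44 -1.6 ] minj5 0.44 maxdq 0.11 err 0.0 zmin 113
```

>>> arm_command(moves=[[0.8,[1.27,0,-1.14],[0,0,0]],[0.8,[1.27,0,-1.14],[0,0,0]],[0.8,[1.27,0,-1.14],[0,0,0]],[0.8,[1.27,0,-1.14],[0,0,0]],[0.8,[1.27,0,-1.14],[0,0,0]],[0.8,[0,0,0],[0,0,0]]])

```text
clock: 15.15
tool_pos: [427.6, -351.0, 221.2]
tcp_rot: [0.043, 0.908, -0.089, 0.407]
ft_force: [-0.6, -0.3, -1.3]
grip_width: 0.127
grip_force: 59.3
```

```bash
python3 - <<'E'
from k import *
s=r.sense();print(gp(),s['ft_force'],s['grip_width'],s['grip_force'])
chain(cur(),s['joints'],[('E1',[480,-180,120],48,-6,8),('E2',[460,20,118],48,1.2,9),('F',[462,87,113],48,1.2,5)])
E
```

```text
[ 540.66975246 -374.36258388  118.32773336] [-0.57348994 -0.25797589 -1.32989508] 0.12724791575600164 59.319217801094055
E1 8 shift [-0.723 -2.138 -0.861] turn [ 0.53 -0.03 -0.42] | q [-0.86  0.2   2.47  1.91  0.57 -0.96] minj5 0.57 maxdq 0.05 err 0.0 zmin 118
E2 9 shift [-0.237 -2.05  -0.23 ] turn [ 0.59 -0.   -0.54] | q [-0.28  0.13  2.61  2.64  0.47 -1.32] minj5 0.47 maxdq 0.12 err 0.0 zmin 118
F 5 shift [-0.029 -1.339  0.117] turn [0. 0. 0.] | q [ 0.06  0.17  2.59  3.21  0.46 -1.6 ] minj5 0.45 maxdq 0.12 err 0.0 zmin 113
```

>>> arm_command(moves=[[0.8,[-0.72,-2.14,-0.86],[0.53,-0.03,-0.42]],[0.8,[-0.72,-2.14,-0.86],[0.53,-0.03,-0.42]],[0.8,[-0.72,-2.14,-0.86],[0.53,-0.03,-0.42]],[0.8,[-0.72,-2.14,-0.86],[0.53,-0.03,-0.42]],[0.8,[-0.72,-2.14,-0.86],[0.53,-0.03,-0.42]],[0.8,[-0.72,-2.14,-0.86],[0.53,-0.03,-0.42]],[0.8,[-0.72,-2.14,-0.86],[0.53,-0.03,-0.42]],[0.8,[-0.72,-2.14,-0.86],[0.53,-0.03,-0.42]]])

```text
clock: 15.82
tool_pos: [364.5, -166.2, 220.7]
tcp_rot: [0.019, 0.913, -0.049, 0.404]
ft_force: [0.1, 0.2, -1.2]
grip_width: 0.13
grip_force: 59.1
```

>>> arm_command(moves=[[0.8,[-0.24,-2.05,-0.23],[0.59,0,-0.54]],[0.8,[-0.24,-2.05,-0.23],[0.59,0,-0.54]],[0.8,[-0.24,-2.05,-0.23],[0.59,0,-0.54]],[0.8,[-0.24,-2.05,-0.23],[0.59,0,-0.54]],[0.8,[-0.24,-2.05,-0.23],[0.59,0,-0.54]],[0.8,[-0.24,-2.05,-0.23],[0.59,0,-0.54]],[0.8,[-0.24,-2.05,-0.23],[0.59,0,-0.54]],[0.8,[-0.24,-2.05,-0.23],[0.59,0,-0.54]],[0.8,[-0.24,-2.05,-0.23],[0.59,0,-0.54]]])

```text
clock: 16.57
tool_pos: [343.8, 18.9, 219.3]
tcp_rot: [-0.006, 0.915, 0.009, 0.404]
ft_force: [0.9, 0.2, -1.2]
grip_width: 0.129
grip_force: 59.2
```

>>> arm_command(moves=[[0.8,[-0.03,-1.34,0.12],[0,0,0]],[0.8,[-0.03,-1.34,0.12],[0,0,0]],[0.8,[-0.03,-1.34,0.12],[0,0,0]],[0.8,[-0.03,-1.34,0.12],[0,0,0]],[0.8,[-0.03,-1.34,0.12],[0,0,0]],[0.8,[0,0,0],[0,0,0]],[0.8,[0,0,0],[0,0,0]]])

```text
clock: 17.15
tool_pos: [346.2, 85.8, 214.5]
tcp_rot: [-0.006, 0.915, 0.01, 0.404]
ft_force: [-0.6, 0.0, -1.0]
grip_width: 0.127
grip_force: 59.2
```

```bash
cat > m2.py <<'E'
from k import *
def look():
    s=r.sense();R=cur()[1];print('g',gp().round(1),'al',np.degrees(np.arctan2(R[2,0],-R[2,2])).round(2),'yaw',np.degrees(np.arctan2(R[1,2],R[0,2])).round(2),'ylev',R[2,1].round(3),s['ft_force'].round(1),s['grip_width'].round(3),s['joints'].round(2))
    c=eyes.calibration('wrist'); im,d=eyes.snapshot('wrist'); P=grid(c,d); g=gp()
    hsv=cv2.cvtColor(im,cv2.COLOR_RGB2HSV);H,S,V=[hsv[...,i].astype(int) for i in range(3)]
    Q=P-g
    B=(H>100)&(H<122)&(S>120)&(V>60)&(abs(Q[...,1])<40)&(Q[...,0]>-20)&(Q[...,0]<130)&(abs(Q[...,2])<40)
    D=B&(Q[...,0]>58)&(Q[...,2]<4); T=B&(Q[...,0]<45)
    dc=(P[D].max(0)+P[D].min(0))/2 if D.sum()>20 else None
    t=np.median(P[T],0)if T.sum()>10 else None
    print('disc',D.sum(),dc,np.ptp(P[D],axis=0) if D.any() else'', 'stem',T.sum(),t)
    if dc is not None and D.sum()>20:
        A=np.c_[P[D][:,:2],np.ones(D.sum())];co=np.linalg.lstsq(A,P[D][:,2],rcond=None)[0];print('disc slope',co[:2].round(3),'z',np.median(P[D][:,2]))
        if t is not None: print('yaw c',np.degrees(np.arctan2(*(dc-t)[[1,0]])).round(2))
    return im,P
E
python3 - <<'E'
from m2 import *
im,P=look(); save('d1',im)
hsv=cv2.cvtColor(im,cv2.COLOR_RGB2HSV)
# white bed rails / stop
for x0 in (615,625,640,660,690):
    m=(abs(P[...,0]-x0)<4)&(abs(P[...,1]-90)<70)&(P[...,2]>25)&(P[...,2]<60)
    if m.sum()>10:
        y=P[m];hi=y[y[:,2]>41]; print(x0,m.sum(),'rails y:',np.unique(hi[:,1].round(0).astype(int)))
E
```

```text
Traceback (most recent call last):
  File "m2.py", line 3, in look
    s=r.sense();R=cur()[1];print('g',gp().round(1),'al',np.degrees(np.arctan2(R[2,0],-R[2,2])).round(2),'yaw',np.degrees(np.arctan2(R[1,2],R[0,2])).round(2),'ylev',R[2,1].round(3),s['ft_force'].round(1),s['grip_width'].round(3),s['joints'].round(2))
                                                                                                                                                                                                           ^^^^^^^^^^^^^^^^^^^^^
AttributeError: 'float' object has no attribute 'round'
```

```bash
sed -i "s/s\['grip_width'\].round(3)/round(s['grip_width'],3)/" m2.py
python3 - <<'E'
from m2 import *
im,P=look(); save('d1',im)
for x0 in (615,625,640,660,690):
    m=(abs(P[...,0]-x0)<4)&(abs(P[...,1]-90)<70)&(P[...,2]>25)&(P[...,2]<60)
    if m.sum()>10:
        y=P[m];hi=y[y[:,2]>41]; print(x0,m.sum(),'rails y:',np.unique(hi[:,1].round(0).astype(int)))
q=np.load('w1.npz');P1=grid({k_:q[k_] for k_ in('intrinsics','dist','R','t')},q['d'])
for x0 in (640,650,660,670):
    m=(abs(P1[...,0]-x0)<4)&(abs(P1[...,1]-90)<70)&(P1[...,2]>41)&(P1[...,2]<50)
    print(x0,'w1 rails y',np.unique(P1[m][:,1].round(0).astype(int)))
E
```

```text
g [460.5  88.8 110.4] al 47.67 yaw 1.48 ylev -0.003 [-0.6  0.  -1. ] 0.127 [ 0.06  0.18  2.59  3.2   0.45 -1.6 ]
disc 3781 [543.76299299  91.45574354 103.8009412 ] [49.99503651 52.85283769  4.42275455] stem 2894 [468.29860297  89.77101269 117.65735846]
disc slope [-0.008  0.005] z 104.14999656372756
yaw c 1.28
615 226 rails y: []
625 221 rails y: []
640 296 rails y: []
660 672 rails y: [ 46  47  48  49  50  51  52 130 131 132 133 134 135 136]
690 536 rails y: [ 47  48  49  50  51  52  53 131 132 133 134 135 136 137]
640 w1 rails y []
650 w1 rails y []
660 w1 rails y []
670 w1 rails y [ 47  49  50  52 132 133 135 136]
```

```bash
python3 - <<'E'
from k import *
chain(cur(),r.sense()['joints'],[('G',[520,87,82],47.7,1.5,6)])
E
```

```text
G 6 shift [0.312 0.046 1.051] turn [ 0.01 -0.   -0.05] | q [ 0.04  0.32  2.52  3.17  0.53 -1.58] minj5 0.47 maxdq 0.03 err 0.0 zmin 82
```

>>> arm_command(moves=[[0.8,[0.31,0.05,1.05],[0,0,0]],[0.8,[0.31,0.05,1.05],[0,0,0]],[0.8,[0.31,0.05,1.05],[0,0,0]],[0.8,[0.31,0.05,1.05],[0,0,0]],[0.8,[0.31,0.05,1.05],[0,0,0]],[0.8,[0.31,0.05,1.05],[0,0,0]],[0.8,[0,0,0],[0,0,0]]])

```text
clock: 17.78
tool_pos: [408.6, 83.3, 186.2]
tcp_rot: [-0.006, 0.914, 0.008, 0.406]
ft_force: [0.6, -1.0, -0.6]
grip_width: 0.128
grip_force: 59.2
```

```bash
python3 - <<'E'
from m2 import *
im,P=look(); save('d2',im)
for x0 in (655,665,675,690,700,710):
    m=(abs(P[...,0]-x0)<4)&(abs(P[...,1]-90)<70)&(P[...,2]>25)&(P[...,2]<60)
    if m.sum()>10:
        y=P[m];hi=y[(y[:,2]>42)&(y[:,2]<48)]; print(x0,'rails y:',np.unique(hi[:,1].round(0).astype(int)),'bed z',np.median(y[y[:,2]<40][:,2]) if (y[:,2]<40).any() else '')
m=(abs(P[...,1]-91)<25)&(P[...,0]>695)&(P[...,0]<760)&(P[...,2]>38)&(P[...,2]<70);print('stop',m.sum(),np.percentile(P[m],[2,50,98],axis=0).round(1) if m.sum()>5 else '')
E
```

```text
g [523.4  86.   82.5] al 47.9 yaw 1.34 ylev -0.004 [ 0.6 -1.  -0.6] 0.128 [ 0.04  0.32  2.51  3.17  0.53 -1.58]
disc 3849 [605.72436837  88.42273456  75.66843598] [51.42212348 53.07554545  5.40752077] stem 2823 [530.85330802  86.99145892  89.86350967]
disc slope [-0.004  0.005] z 76.63597853141009
yaw c 1.1
655 rails y: [ 46  47  48 130 131 132 133 134 135 136] bed z 35.17561083072331
665 rails y: [ 46  47  48  49  50  51  52 130 131 132 133 134 135 136] bed z 35.100637704038085
675 rails y: [ 46  47  48  49  50  51  52 130 131 132 133 134 135 136 137] bed z 35.21085948101139
690 rails y: [ 46  47  48  49  50  51  52 131 132 133 134 135 136 137] bed z 35.23768459345588
700 rails y: [ 47  48  49  50  51  52  53 131 132 133 134 135 136 137] bed z 35.2391791366269
710 rails y: [ 47  48  49  50  51  52  53 131 132 133 134 135 136 137 138] bed z 35.30342757702028
stop 1031 [[721.3  66.6  38.2]
 [724.   90.8  44.7]
 [759.6 115.1  49.6]]
```

```bash
python3 - <<'E'
from k import *
chain(cur(),r.sense()['joints'],[('H',[540,87.5,68],47.9,1.4,4),('I',[594,88.8,67.3],47.9,1.4,5)])
E
```

```text
H 4 shift [ 0.03  -0.02   0.576] turn [ 0.01  0.02 -0.08] | q [ 0.04  0.38  2.5   3.17  0.57 -1.58] minj5 0.54 maxdq 0.01 err 0.0 zmin 68
I 5 shift [0.714 0.    0.811] turn [-0.  0.  0.] | q [ 0.04  0.41  2.38  3.17  0.48 -1.58] minj5 0.48 maxdq 0.02 err 0.0 zmin 67
```

>>> arm_command(moves=[[0.8,[0.03,-0.02,0.58],[0,0,0]],[0.8,[0.03,-0.02,0.58],[0,0,0]],[0.8,[0.03,-0.02,0.58],[0,0,0]],[0.8,[0.03,-0.02,0.58],[0,0,0]],[0.8,[0,0,0],[0,0,0]]])

```text
clock: 18.25
tool_pos: [425.1, 85.1, 171.6]
tcp_rot: [-0.006, 0.914, 0.009, 0.405]
ft_force: [0.1, 0.3, -0.8]
grip_width: 0.133
grip_force: 59.2
```

```bash
python3 - <<'E'
from m2 import *
look(); chain(cur(),r.sense()['joints'],[('I',[594,88.8,67.2],47.9,1.4,6)])
E
```

```text
g [539.7  87.9  67.8] al 47.85 yaw 1.41 ylev -0.004 [ 0.1  0.3 -0.8] 0.133 [ 0.04  0.38  2.49  3.17  0.57 -1.57]
disc 3820 [622.76544516  90.42578646  60.73215295] [51.10222025 53.29604856  5.64543523] stem 2860 [547.43088646  88.94032806  75.1238846 ]
disc slope [-0.005  0.005] z 61.79930173213566
yaw c 1.13
I 6 shift [0.601 0.005 0.685] turn [-0.    0.01 -0.05] | q [ 0.04  0.41  2.38  3.17  0.48 -1.58] minj5 0.48 maxdq 0.02 err 0.0 zmin 67
```

>>> arm_command(moves=[[0.8,[0.6,0.01,0.68],[0,0,-0.03]],[0.8,[0.6,0.01,0.68],[0,0,-0.03]],[0.8,[0.6,0.01,0.68],[0,0,0]],[0.8,[0.6,0.01,0.68],[0,0,0]],[0.8,[0.6,0.01,0.68],[0,0,0]],[0.8,[0.6,0.01,0.68],[0,0,0]],[0.8,[0,0,0],[0,0,0]]])

```text
clock: 18.88
tool_pos: [481.2, 85.5, 172.1]
tcp_rot: [-0.006, 0.913, 0.009, 0.407]
ft_force: [0.3, -0.3, -1.0]
grip_width: 0.126
grip_force: 59.2
```

```bash
python3 - <<'E'
from m2 import *
look(); g=gp(); chain(cur(),r.sense()['joints'],[('J',[604,89.2,66.3],47.9,1.4,5)])
E
```

```text
g [596.3  88.3  68.8] al 48.08 yaw 1.38 ylev -0.003 [ 0.3 -0.3 -1. ] 0.126 [ 0.04  0.41  2.37  3.16  0.48 -1.58]
disc 3841 [678.30572316  90.71739567  62.11483226] [51.03215207 52.90882374  5.94843158] stem 2818 [603.5018462   89.30115482  76.13773609]
disc slope [-0.001  0.005] z 63.13307833542265
yaw c 1.08
J 5 shift [ 0.1   -0.013  0.162] turn [ 0.   -0.01 -0.05] | q [ 0.04  0.41  2.36  3.17  0.47 -1.58] minj5 0.47 maxdq 0.0 err 0.0 zmin 66
```

>>> arm_command(moves=[[0.8,[-0.09,0,0.08],[0,0,0]],[0.8,[-0.09,0,0.08],[0,0,0]],[0.8,[0.13,0,0.15],[0,0,0]],[0.8,[0.13,0,0.15],[0,0,0]],[0.8,[0.1,0,0.11],[0,0,0]],[0.8,[0,0,0],[0,0,0]]])

```text
clock: 19.43
tool_pos: [484.2, 85.7, 169.3]
tcp_rot: [-0.006, 0.914, 0.009, 0.406]
ft_force: [-1.9, -0.2, 2.5]
grip_width: 0.129
grip_force: 59.8
```

```bash
python3 - <<'E'
from m2 import *
look()
E
```

```text
g [599.   88.5  65.6] al 47.92 yaw 1.4 ylev -0.003 [-1.9 -0.2  2.5] 0.129 [ 0.04  0.42  2.37  3.16  0.48 -1.58]
disc 3817 [682.41184861  91.15256801  59.41164817] [50.85182666 52.9568574   4.46689955] stem 2867 [606.64015706  89.55709962  73.01111548]
disc slope [0.001 0.002] z 60.11102412845627
yaw c 1.21
```

>>> arm_command(moves=[[0.8,[0.08,0,0.07],[0,0,0]],[0.8,[0.08,0,0.07],[0,0,0]],[0.8,[0.07,0,0.07],[0,0,0]],[0.8,[0,0,0],[0,0,0]]])

```text
clock: 19.82
tool_pos: [487.3, 85.8, 169.4]
tcp_rot: [-0.006, 0.914, 0.009, 0.406]
ft_force: [-1.8, 0.8, 3.7]
grip_width: 0.131
grip_force: 59.9
```

>>> arm_command(moves=[[0.8,[0.07,0,0.07],[0,0,0]],[0.8,[0.07,0,0.07],[0,0,0]],[0.8,[0,0,0],[0,0,0]]])

```text
clock: 20.07
tool_pos: [489.3, 85.8, 169.4]
tcp_rot: [-0.006, 0.914, 0.009, 0.406]
ft_force: [-1.8, 0.0, 3.1]
grip_width: 0.129
grip_force: 59.8
```

```bash
python3 - <<'E'
from m2 import *
look()
E
```

```text
g [603.9  88.6  65.6] al 47.86 yaw 1.4 ylev -0.003 [-1.8  0.   3.1] 0.129 [ 0.04  0.42  2.36  3.16  0.47 -1.58]
disc 3605 [685.11175433  91.14424848  58.75418273] [46.29705772 53.12076172  6.020494  ] stem 2872 [611.62879918  89.60749155  73.00302902]
disc slope [ 0.001 -0.   ] z 60.09125277248482
yaw c 1.2
```

>>> arm_command(moves=[[0.8,[0.07,0,0.07],[0,0,0]],[0.8,[0,0,0],[0,0,0]]])

```text
clock: 20.28
tool_pos: [490.1, 85.8, 169.4]
tcp_rot: [-0.006, 0.914, 0.009, 0.406]
ft_force: [-2.0, -0.1, 4.0]
grip_width: 0.128
grip_force: 59.9
```

>>> arm_command(moves=[[0.8,[0.07,0,0.07],[0,0,0]],[0.8,[0,0,0],[0,0,0]]])

```text
clock: 20.45
tool_pos: [491.1, 85.8, 169.4]
tcp_rot: [-0.006, 0.914, 0.009, 0.405]
ft_force: [-2.4, 0.7, 3.4]
grip_width: 0.13
grip_force: 59.9
```

>>> arm_command(moves=[[0.8,[0.07,0,0.07],[0,0,0]],[0.8,[0,0,0],[0,0,0]]])

```text
clock: 20.62
tool_pos: [492.1, 85.9, 169.5]
tcp_rot: [-0.006, 0.914, 0.009, 0.405]
ft_force: [-3.1, 0.6, 4.2]
grip_width: 0.129
grip_force: 59.8
```

>>> arm_command(moves=[[0.8,[0.07,0,0.07],[0,0,0]],[0.8,[0,0,0],[0,0,0]]])

```text
clock: 20.78
tool_pos: [493.2, 85.9, 169.5]
tcp_rot: [-0.006, 0.914, 0.009, 0.405]
ft_force: [-1.3, 0.0, 3.9]
grip_width: 0.13
grip_force: 59.8
```

>>> arm_command(moves=[[0.8,[0.07,0,0.07],[0,0,0]],[0.8,[0,0,0],[0,0,0]]])

```text
clock: 20.95
tool_pos: [494.2, 85.9, 169.5]
tcp_rot: [-0.006, 0.914, 0.009, 0.405]
ft_force: [-1.6, 0.4, 2.6]
grip_width: 0.129
grip_force: 59.7
```

```bash
python3 - <<'E'
from m2 import *
im,P=look(); save('d3',im)
X,Y,Z=[P[...,i] for i in range(3)]
m=(abs(Y-91)<30)&(X>640)&(Z>52)&(Z<64); print('body top x range',np.percentile(X[m],[.5,99.5]).round(1))
for y0 in (65,72,110,117):
    n=(abs(Y-y0)<2)&(X>690)&(X<740)&(Z>36)&(Z<66); o=np.argsort(X[n]); print(y0,np.c_[X[n],Z[n]][o][::max(1,n.sum()//8)].round(0).tolist())
E
```

```text
g [608.8  88.7  65.7] al 47.83 yaw 1.4 ylev -0.003 [-1.6  0.4  2.6] 0.129 [ 0.04  0.42  2.35  3.16  0.46 -1.58]
disc 3202 [687.65851004  91.17090177  59.04317523] [41.69167218 52.82720718  5.57520905] stem 2859 [616.51454271  89.71222335  73.05494209]
disc slope [0.    0.002] z 60.09833643685158
yaw c 1.17
body top x range [650.3 712.9]
65 [[690.0, 60.0], [693.0, 59.0], [695.0, 57.0], [699.0, 57.0], [704.0, 56.0], [706.0, 57.0], [709.0, 57.0], [712.0, 56.0]]
72 [[690.0, 60.0], [692.0, 61.0], [694.0, 59.0], [696.0, 60.0], [699.0, 60.0], [701.0, 60.0], [703.0, 60.0], [705.0, 61.0], [709.0, 59.0]]
110 [[690.0, 59.0], [691.0, 60.0], [693.0, 60.0], [695.0, 60.0], [697.0, 61.0], [699.0, 60.0], [701.0, 60.0], [702.0, 61.0], [704.0, 60.0]]
117 [[690.0, 60.0], [692.0, 61.0], [695.0, 60.0], [697.0, 60.0], [700.0, 60.0], [704.0, 57.0], [706.0, 58.0], [708.0, 57.0], [710.0, 58.0]]
```

>>> arm_command(moves=[[0.8,[0.07,0,0.07],[0,0,0]],[0.8,[0,0,0],[0,0,0]]])

```text
clock: 21.17
tool_pos: [495.1, 85.9, 169.6]
tcp_rot: [-0.006, 0.914, 0.009, 0.405]
ft_force: [-2.0, 0.3, 2.6]
grip_width: 0.128
grip_force: 59.7
```

>>> arm_command(moves=[[0.8,[0.07,0,0.07],[0,0,0]],[0.8,[0,0,0],[0,0,0]]])

```text
clock: 21.33
tool_pos: [495.5, 85.9, 169.5]
tcp_rot: [-0.006, 0.914, 0.009, 0.405]
ft_force: [-4.1, -0.1, 3.9]
grip_width: 0.124
grip_force: 60.1
```

```bash
python3 - <<'E'
from m2 import *
im,P=look(); save('d4',im)
X,Y,Z=[P[...,i] for i in range(3)]
hsv=cv2.cvtColor(im,cv2.COLOR_RGB2HSV)
for y0 in (62,70,112,120):
    n=(abs(Y-y0)<2)&(X>640)&(X<670)&(Z>30)&(Z<70); o=np.argsort(X[n]); a=np.c_[X[n],Z[n]][o]; f=a[(a[:,1]>42)&(a[:,1]<54)]; print(y0,'front face x',np.median(f[:,0]).round(1),len(f))
print(quat(r.sense()['tcp_rot']).as_matrix().round(3).tolist())
E
```

```text
g [610.1  88.7  65.6] al 47.79 yaw 1.39 ylev -0.003 [-4.1 -0.1  3.9] 0.124 [ 0.04  0.42  2.34  3.16  0.46 -1.58]
disc 3082 [688.22594683  90.65617656  59.27595544] [40.18140969 53.85873027  5.73400267] stem 2882 [618.01873443  89.71799339  73.00592011]
disc slope [0.001 0.001] z 60.09212267347774
yaw c 0.77
62 front face x 652.8 63
70 front face x 652.8 62
112 front face x 651.8 61
120 front face x 651.7 63
[[0.672, 0.022, 0.741], [0.012, -1.0, 0.018], [0.741, -0.003, -0.672]]
```

View pics/d4.png

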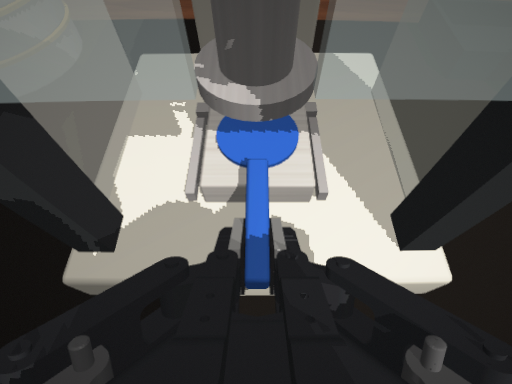

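The last view shows the cassette between the rails, with its body front edge at (258,198), the disc partly under the ram at (258,135), and the handle towards the front. Its front face is at x≈652, so the centre is at 687, where the nest belongs. I give one more gentle push to confirm it meets the stop.

>>> arm_command(moves=[[0.8,[0.07,0,0.07],[0,0,0]],[0.8,[0.07,0,0.07],[0,0,0]],[0.8,[0,0,0],[0,0,0]]])

```text
clock: 21.63
tool_pos: [495.8, 85.9, 169.7]
tcp_rot: [-0.006, 0.915, 0.009, 0.404]
ft_force: [-12.7, -1.9, 11.7]
grip_width: 0.127
grip_force: 61.9
```

```bash
python3 - <<'E'
from m2 import *
im,P=look()
X,Y,Z=[P[...,i] for i in range(3)]
for y0 in (62,70,112,120):
    n=(abs(Y-y0)<2)&(X>640)&(X<670)&(Z>42)&(Z<54); print(y0,'front face x',np.median(X[n]).round(1))
E
```

```text
g [610.1  88.7  65.6] al 47.7 yaw 1.39 ylev -0.003 [-12.7  -1.9  11.7] 0.127 [ 0.04  0.42  2.34  3.16  0.45 -1.58]
disc 3075 [688.77794094  90.70204676  59.13648271] [41.24779484 53.93951312  5.86436978] stem 2877 [617.93492562  89.71450426  72.96019924]
disc slope [-0.001  0.002] z 60.097246450950784
yaw c 0.8
62 front face x 652.9
70 front face x 652.7
112 front face x 651.9
120 front face x 651.6
```

Fully home: the push force rises and nothing moves. I release and retreat.

>>> arm_command(moves=[[3.5,[0,0,0],[0,0,0]],[3.5,[0,0,0],[0,0,0]],[3.5,[0,0,0],[0,0,0]],[3.5,[0,0,0],[0,0,0]],[3.5,[0,0,-1],[0,0,0]],[3.5,[0,0,-2],[0,0,0]],[3.5,[0,0,-2],[0,0,0]],[3.5,[0,0,-2],[0,0,0]],[3.5,[0,0,-2],[0,0,0]],[3.5,[0,0,-2],[0,0,0]],[3.5,[0,0,0],[0,0,0]]])

```text
clock: 22.6
tool_pos: [413.6, 84.1, 245.2]
tcp_rot: [-0.006, 0.914, 0.01, 0.406]
ft_force: [0.1, -0.3, -0.6]
grip_width: 0.414
grip_force: 0.0
```

```bash
python3 - <<'E'
from m2 import *
s=r.sense();print(gp(),s['ft_force'])
c=eyes.calibration('wrist');im,d=eyes.snapshot('wrist');P=grid(c,d);save('e1',im)
X,Y,Z=[P[...,i] for i in range(3)]
for y0 in (62,70,112,120):
    n=(abs(Y-y0)<2)&(X>640)&(X<670)&(Z>42)&(Z<54); print(y0,'front x',np.median(X[n]).round(1) if n.any() else '')
hsv=cv2.cvtColor(im,cv2.COLOR_RGB2HSV);B=(hsv[...,0]>100)&(hsv[...,0]<122)&(hsv[...,1]>120)
t=B&(X>580)&(X<650)&(abs(Y-90)<30);print('stem z',np.percentile(Z[t],[5,50,95]).round(1),'y',np.median(Y[t]));t=B&(X>665)&(X<720)&(abs(Y-90)<30);print('disc z',np.median(Z[t]))
im2,d2=eyes.snapshot('top');P2=grid(eyes.calibration('top'),d2)
hsv=cv2.cvtColor(im2,cv2.COLOR_RGB2HSV);H,S,V=[hsv[...,i].astype(int) for i in range(3)]
m=(P2[...,0]>600)&(P2[...,0]<650)&(abs(P2[...,1]-89)<90)&(H>18)&(H<32)&(S>140)&(V>90);print('guard top',np.median(P2[m],0).round(1))
old=np.load('top.npz')['im'];df=cv2.absdiff(old,im2).max(2)>60
n,l,st,ce=cv2.connectedComponentsWithStats(df.astype(np.uint8))
print([(st[i].tolist(),ce[i].round().tolist()) for i in range(1,n) if st[i][4]>25])
E
```

```text
[528.44996421  86.94724341 141.5970634 ] [ 0.08688065 -0.2942878  -0.64009206]
62 front x 652.8
70 front x 652.5
112 front x 651.7
120 front x 651.5
stem z [67.2 72.8 73.8] y 89.7088505799085
disc z 60.00785476913613
guard top [628.5 109.7 229.2]
[([182, 133, 10, 16, 131], [186.0, 141.0]), ([74, 149, 27, 21, 392], [85.0, 158.0]), ([177, 154, 63, 28, 655], [209.0, 165.0]), ([0, 157, 100, 80, 4639], [50.0, 197.0]), ([347, 161, 26, 41, 609], [360.0, 177.0]), ([179, 174, 27, 10, 210], [192.0, 179.0]), ([103, 214, 4, 13, 28], [104.0, 219.0]), ([57, 232, 42, 8, 80], [77.0, 235.0]), ([183, 232, 54, 101, 2777], [212.0, 280.0]), ([111, 235, 15, 15, 159], [118.0, 242.0]), ([127, 267, 25, 11, 133], [137.0, 272.0]), ([13, 299, 48, 33, 901], [35.0, 316.0]), ([0, 303, 18, 55, 473], [9.0, 334.0]), ([180, 307, 9, 27, 150], [185.0, 320.0]), ([160, 337, 66, 47, 1795], [192.0, 360.0]), ([256, 342, 7, 8, 39], [259.0, 345.0]), ([24, 348, 15, 10, 71], [30.0, 354.0]), ([244, 348, 29, 14, 144], [259.0, 354.0]), ([228, 352, 8, 25, 158], [232.0, 364.0]), ([12, 357, 46, 27, 582], [30.0, 375.0]), ([249, 360, 23, 15, 96], [260.0, 367.0]), ([275, 370, 6, 14, 73], [278.0, 377.0])]
```

```bash
python3 -c "
from station import r
print(r.job_done())"
```

```text
the job is handed in; nothing more can be done
None
```

The job is handed in: the guard is hooked up at about 110 mm, and the cassette is flat between the rails and home against the back stop with its handle to the front. The arm is clear of everything at about 23 s, and I saw no sign that any of the other things moved.

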